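Torque the last cap nut of a filter holder

TASK

The last cap nut of the steel filter holder (the one without a blue paint mark) is still under-tightened: take the torque wrench out of its red case, put its ring fully down over that nut without forcing it, and tighten clockwise until the wrench breaks over at its hinge, stopping there before the bent handle runs onto its stop. Then ease off so that the wrench springs straight again, lift it off without loosening the nut, and lay it back on the foam bars of its case as it lay before, leaving everything else where it stands.

Things in the scene. Friction and masses are not known exactly. Their poses are not given: they have to be found in the camera images.
- wrench: Steel ring head of the torque wrench. Origin: centre of the ring's underside; x runs along the straight wrench to the handle's end, z up as it lies. Ring 48 mm outside, 22 mm high, through bore: hexagon 31.2 mm across flats, flat normals at 0, 60, 120.. degrees from x. Neck 17 mm wide, 16 mm high to the hinge pin at x = 45 mm. Whole wrench 226 mm, about 0.4 kg, weight centred about 66 mm from the origin
- wrench_grip (a point): Front part of the wrench's handle, 10 mm above its underside, 118 mm from the ring's axis (x = 118 mm of the straight wrench); x along the handle to its end, z up. Blue ribbed grip, 24 mm wide, 20 mm high, from 105 to 223 mm of the wrench; before it a grey bar, 20 wide, 18 high, back to the hinge. All undersides of the wrench are level
- wrench_handle (a joint): Break-over hinge, upright axis 45 mm from the ring's axis, rad. 0 = straight, held by a preloaded spring. At the set torque (about 0.9 N m at the hinge: 12 N across the handle at wrench_grip) it gives at nearly constant force and the handle bends clockwise from above. Broken over beyond 0.10; over 0.30 counts as run onto the stop (0.38). Springs straight when eased; gives only when tightening
- nut (a joint): Turning of the nut to be tightened, rad, growing clockwise from above (tighter). Starts between -0.40 and -0.12; turning gets steadily harder and it stays where it is left. Where the wrench breaks over depends on how the handle is pulled: about 0.3 with the handle free to turn in the fingers, later or sooner (0.0 to 0.45) when it is clamped askew. Below -0.5 it counts as loosened, past 0.55 as over-tightened
- nut_base (a point): Centre of that nut's underside on the cover's flat top, turning with the nut; z up, x the normal of one of its six flats. Cap nut without blue mark: 30 mm across flats, 22 mm of flats, then a round 11 mm dome. The ring goes over it with 0.6 mm to each side and some 4 degrees of turning play when centred; fully down, the ring's underside lies on the cover
- holder: Steel filter holder, fixed, on three legs, 200 mm diameter, flat cover top at 93 mm, gauge up to 225 mm at its centre. Origin: on the table under its centre. Six cap nuts on a 156 mm circle: the one on its -y side is the unmarked one, the five with blue paint marks are tight. The cover reaches 22 mm outwards of each nut's axis
- case: Red open wrench case, fixed, 300 x 130 mm, 14 mm rim. Origin: centre of its underside. Two black foam bars across it at x = -100 and +95 mm, 40 mm wide in x, flat tops at 35 mm, with 8 mm lips at y = +-45 to 55 mm. The wrench lies on them along x: its origin (ring) at about x = -100, y = 0, z = 35 mm, handle towards +x; between the bars the handle is free for fingers
- rack_red: Bystander, to be left alone: red rack of orange-capped tubes, 100 x 210 mm, 109 mm tall with its tubes. Origin: centre of its underside
- rack_teal: Bystander, to be left alone: teal rack of orange-capped tubes, 100 x 210 mm, 109 mm tall with its tubes. Origin: centre of its underside
- well_plate: Bystander, to be left alone: clear 24-well plate, 128 x 86 x 20 mm. Origin: centre of its underside
- media_bottle: Bystander, to be left alone: pink medium bottle with orange cap, 72 mm diameter, 170 mm tall. Origin: centre of its underside
- petri_dishes: Bystander, to be left alone: stack of three Petri dishes, 90 mm diameter, 43 mm tall. Origin: centre of its underside
- tip_box: Bystander, to be left alone: blue pipette tip box with clear lid, 120 x 85 x 70 mm. Origin: centre of its underside
- spanner: Bystander, to be left alone: plain steel spanner, 180 mm long, lying flat; not the torque wrench. Origin: centre of its underside
- paint_marker: Bystander, to be left alone: white and blue paint marker pen, 100 mm long, 15 mm thick, lying down. Origin: centre of its underside
There are look-alikes about, which are no part of the job. There is more than one size of the wrench; the one meant has the size given above.

How it is judged:
By the outcome, as a careful person would: the job done as asked, in the order asked, and still so for the second after the job is handed in, with the robot touching nothing.
It also fails if it takes over 64 s, if anything falls off the work surface, if the arm or the gripper's body presses on something with over 40 N, if the wrist force passes 120 N, or if a joint passes its speed limit or range.

ROBOT

A 7-joint arm with a two-finger parallel gripper is mounted at the origin on the work surface. World frame = base frame: x ahead of the robot, y to its left, z up, the work surface at z = 0. Lengths are in m, angles in rad, forces in N, time in s.
With the tool pointing down it reaches from about 0.4 to 0.9 m from the base axis. Payload 5.6 kg.
Tool frame: the origin (TCP) lies on the centre line of the jaws, within the pads' length; the fingertips stand 22 mm ahead of it and the grasp point (between the pads) lies 3 mm ahead of it; z points along the fingers, y is the line along which they close (so a half turn about z gives the same grasp; the last joint's range is limited). The gripper opens to 92 mm and grips with 3 to 60 N. Pads are 20 mm wide; open, the fingers measure 128 mm over their backs; the gripper's body (75 mm by 189 mm) begins 69 mm behind the grasp point.
Start: joints at [-1.334, 0.468, -0.012, 1.603, 0.006, 1.071, -0.056], TCP at [0.18, 0.625, 0.237] pointing down, gripper open.
Joint ranges: [-2.53, 2.53], [-0.31, 2.02], [-1.57, 1.55], [0.28, 2.44], [-1.29, 4.43], [0.15, 1.84], [-2.92, 2.92]. Speed limits (rad/s): [2.57, 2.57, 3.14, 3.14, 3.14, 3.14, 3.14].

INTERFACE

Orientations are given as a unit quaternion [x, y, z, w].
In Python, from plant import robot gives the robot as it stands.
- The arm moves only by the tool carry_out, never from a script. Its argument "steps" is a list of rows, each an object with "dp": the shift along the tool's x, y, z in mm, a list of three; "delta_rot": the turn, a rotation vector about the tool's x, y, z in rad, a list of three. A call has 1 to 5 rows; each row shifts and turns the commanded pose from where the row before left it, along the tool's axes as they then stand; what a row does not reach is not made up. A row lasts 1/12 s, in which the tool goes at most 41.7 mm and 7.16 degrees, less where a joint would pass 70% of its speed; a pose out of reach is approached as far as the arm can. A call with a gripper value outside its range is refused whole. "fingers" is the finger opening in mm, from 0 to 91.9, set as the call begins (left out, the last holds). The fingers move at their own pace and stop on an object; "newtons" is the grip in N (left out, the last holds). Time passes only in rows, so rows that do not move let the fingers close. It gives the time, the measured TCP pose, the force, the opening and the grip force at its end, in the units of the state.
- robot.observe(): the state, without advancing time (a new reading comes with each control period).
- robot.snapshot(name): name is "side" or "top" or "wrist"; returns a dict with "color" (400x640x3 uint8, red, green, blue), "intrinsics" (3x3 intrinsics, pixels), "xyz" and "orientation" of the camera in the world; the wrist camera has in their place "mount" (4x4, takes a point from camera to tool coordinates, whose origin is the TCP and whose axes are the flange's). Camera axes: x right, y down, z forward; pixel columns grow to the right and rows downward; lengths in m; the calibration is good to about 2 mm. A picture is of the moment at which its call begins: read the wrist's pose just before it. There is no depth.
- robot.job_done(): hands the job in; it is judged then, once.
Trained networks look in a picture, given as the dict that the camera call returned (one of the last four; its "shot" number tells which), for a name from the list of things; names that differ only in an ending like _2 or _b are one class to them, and where a whole thing is asked for, a point or a joint stands for the part that bears it (a point fixed in the world has none). Each returns a list of dicts, best first, with "conf" (0 to 1); they miss things now and then, are a little off and sometimes report something else, mostly with a low value. They report only what shows in the picture. A call takes as long as a camera call. They do not tell look-alikes from the thing itself.
- robot.silhouettes(target, picture): "region" (400x640 bool, what is visible of it).
- robot.pinpoint(target, picture): "point" ([x, y, z] in m, in world coordinates, good to about 4 mm: a listed point, or the origin of a listed thing).
The state is a dict: "time_s": time; "q": joint angles; "joint_velocities": joint speeds; "joint_torque": joint torques, N m; "ee_pos": TCP position; "tool_rot": TCP orientation; "wrist_force": force on the tool from outside, world axes, zero at the start; "wrist_torque": the same for the moment, N m; "opening": finger opening in m; "finger_force": force on a finger pad.
Only numpy, scipy, OpenCV 4.12 (cv2) and the standard library are available. Lean on these libraries where they do the work, as an engineer would, in place of code of your own. Each camera call takes 0.05 s, during which the arm holds its last target. There are 200 camera calls.

## Working session

There is one attempt and no reset: what is moved stays moved. The work goes in short steps, Python scripts to look and compute and a tool call to move; the robot and the scene stay as the last step left them, time stands still between calls to the robot, and variables do not carry over. Pictures are saved under pics/ and viewed, at most 10 in all, crops included, and the job is handed in when it is done.

Besides the shell and the picture viewer there is one more tool, called in YAML: its name, and indented under it one key for each argument. carry_out: Moves the arm, as the interface text tells. Its arguments: {"type":"object","properties":{"steps":{"type":"array"},"fingers":{"type":"number"},"newtons":{"type":"number"}},"required":["steps"]}

```bash
ls; mkdir -p pics
cat > h.py <<'E'
import numpy as np, cv2
from scipy.spatial.transform import Rotation as R
from plant import robot
np.set_printoptions(precision=4, suppress=True)
def campose(p, st=None):
    if 'mount' in p:
        T=np.eye(4); T[:3,:3]=R.from_quat(st['tool_rot']).as_matrix(); T[:3,3]=st['ee_pos']
        M=T@np.array(p['mount']); return M[:3,:3], M[:3,3]
    o=np.array(p['orientation']); 
    return (R.from_quat(o).as_matrix() if o.size==4 else o), np.array(p['xyz'])
def ray(p,uv,z,st=None):
    Rm,c=campose(p,st); K=np.array(p['intrinsics'])
    d=Rm@np.linalg.inv(K)@np.array([uv[0],uv[1],1.]); return c+d*(z-c[2])/d[2]
def proj(p,X,st=None):
    Rm,c=campose(p,st); v=np.array(p['intrinsics'])@(Rm.T@(np.array(X)-c)); return v[:2]/v[2]
def save(n,img): cv2.imwrite(f'pics/{n}.png', cv2.cvtColor(img,cv2.COLOR_RGB2BGR))
E
python3 - <<'E'
from h import *
s=robot.observe(); print(s['time_s'],s['ee_pos'],s['tool_rot'],s['q'])
for n in ['top','side']:
    p=robot.snapshot(n); print(n,p['xyz'],p['orientation'])
    save(n,p['color'])
    for t in ['wrench','wrench_grip','nut_base','holder','case','spanner','rack_red','rack_teal','media_bottle','well_plate','tip_box','petri_dishes','paint_marker']:
        for r in robot.pinpoint(t,p)[:3]: print(t,np.array(r['point']),round(r['conf'],2),proj(p,r['point']).round())
E
```

```text
pics
0.0 [0.1794 0.6242 0.2356] [ 0.1395  0.9902 -0.0009 -0.0001] [-1.334   0.4684 -0.0116  1.6036  0.006   1.0714 -0.0563]
top [0.3587 0.0222 1.261 ] [-0.6973  0.7144 -0.041   0.0424]
wrench [ 0.2113 -0.1989  0.0021] 0.71 [394. 278.]
wrench_grip [ 0.5058 -0.3001  0.0435] 0.87 [422. 190.]
wrench_grip [ 0.2886 -0.2299  0.0024] 0.57 [402. 255.]
wrench_grip [ 0.2588 -0.4335  0.0099] 0.46 [463. 262.]
nut_base [0.5555 0.1238 0.0963] 0.64 [295. 175.]
holder [ 0.5647  0.2028 -0.0007] 0.74 [275. 178.]
case [ 0.515  -0.2808 -0.0015] 0.6 [413. 189.]
spanner [ 0.426  -0.0184  0.0006] 0.87 [339. 216.]
spanner [ 0.7604 -0.1056 -0.0024] 0.39 [360. 122.]
rack_red [ 0.7453  0.2463 -0.001 ] 0.69 [262. 128.]
rack_red [ 0.7562 -0.1108 -0.0033] 0.41 [362. 123.]
rack_teal [ 0.411   0.5308 -0.0015] 0.92 [180. 224.]
rack_teal [ 0.5424 -0.1923  0.0392] 0.15 [389. 180.]
media_bottle [0.5549 0.3876 0.0001] 0.75 [222. 182.]
well_plate [ 0.7544 -0.281   0.001 ] 0.94 [409. 122.]
tip_box [ 0.5643  0.5217 -0.0014] 0.72 [184. 180.]
tip_box [ 0.755  -0.1099 -0.0035] 0.37 [361. 124.]
petri_dishes [ 0.3684  0.3193 -0.
[... 432 characters left out ...]
   0.0471] 0.55 [346. 268.]
wrench_grip [ 0.2896 -0.2322  0.0053] 0.52 [275. 275.]
nut_base [0.557  0.1241 0.0927] 0.66 [325. 181.]
holder [ 0.5702  0.2002 -0.0033] 0.76 [323. 190.]
case [ 0.5133 -0.2837  0.0015] 0.73 [347. 274.]
spanner [ 0.4307 -0.0168 -0.0021] 0.48 [303. 228.]
spanner [ 0.7445  0.2491 -0.0008] 0.29 [358. 178.]
rack_red [ 0.7443  0.2473 -0.0008] 0.67 [358. 178.]
rack_teal [0.4111 0.5308 0.0005] 0.75 [272. 157.]
rack_teal [ 0.5048 -0.3049  0.0422] 0.39 [347. 270.]
media_bottle [0.5593 0.385  0.0005] 0.82 [310. 168.]
well_plate [ 0.5569  0.3825 -0.0001] 0.17 [309. 169.]
tip_box [ 0.5588  0.523  -0.0035] 0.64 [303. 155.]
petri_dishes [ 0.3654  0.3248 -0.0035] 0.61 [270. 182.]
```

Run:
```python
import cv2
a=cv2.imread('pics/top.png'); print(a.shape)
cv2.imwrite('pics/topc.png',cv2.resize(a[90:300,220:500],None,fx=2.85,fy=2.85,interpolation=cv2.INTER_CUBIC))
```

```text
(400, 640, 3)
```

View pics/topc.png

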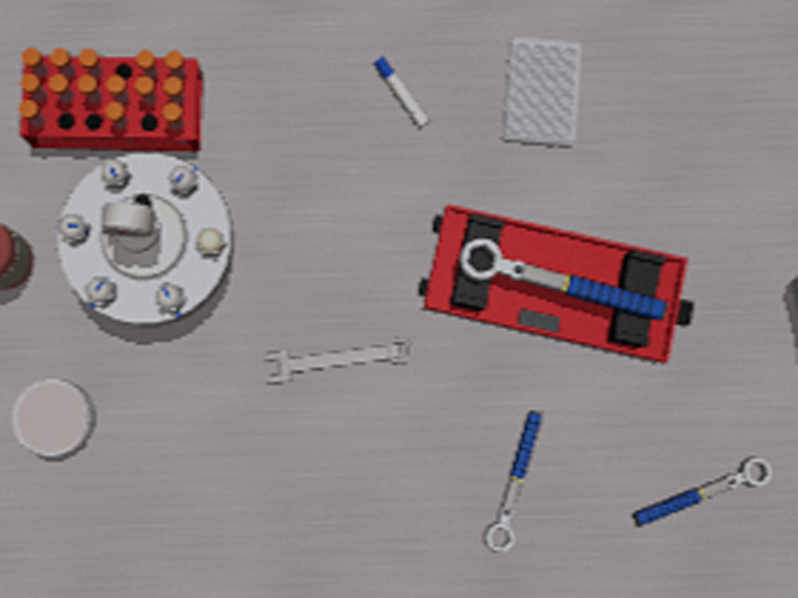

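```bash
cat >> h.py <<'E'
def yaw(Rm): return np.arctan2(Rm[1,0],Rm[0,0])
def plan(s,wps,maxmm=38,maxr=.118,dec=1):
    """wps: list of (pos, yaw of tool x) tool pointing down; prints rows"""
    Rm=R.from_quat(s['tool_rot']); p=np.array(s['ee_pos']); rows=[]
    for pos,ps in wps:
        Rt=R.from_matrix([[np.cos(ps),np.sin(ps),0],[np.sin(ps),-np.cos(ps),0],[0,0,-1]])
        d=np.array(pos)-p; rv=(Rm.inv()*Rt).as_rotvec()
        n=max(1,int(np.ceil(max(np.linalg.norm(d)*1e3/maxmm,np.linalg.norm(rv)/maxr))))
        for i in range(n):
            a=(Rm.inv().apply(d/n)*1e3).round(dec); b=(rv/n).round(4)
            p=p+Rm.apply(a/1e3); Rm=Rm*R.from_rotvec(b); rows.append((a.tolist(),b.tolist()))
        print('wp',n)
    for i,r in enumerate(rows): print(i,r)
    print('end',p,np.degrees(yaw(Rm.as_matrix())))
def tcp(s): return np.array(s['ee_pos']), R.from_quat(s['tool_rot']).as_matrix()
E
python3 - <<'E'
from h import *
s=robot.observe()
p=robot.snapshot('top')
a=ray(p,(389,181),.057); b=ray(p,(453,199),.05); print(a,b,np.degrees(np.arctan2(*(b-a)[1::-1])), np.linalg.norm(b-a))
w=robot.snapshot('wrist'); print(np.array(w['mount']),w['intrinsics'])
plan(s,[((.30,.45,.40),np.radians(140)),((.45,.20,.42),np.radians(110)),((.50,-.29,.30),np.radians(75))])
E
```

```text
[ 0.5355 -0.1887  0.057 ] [ 0.4704 -0.4012  0.05  ] -107.02466152435275 0.2223454471737106
[[-0.0006 -0.9715 -0.2369  0.0655]
 [ 1.     -0.0008  0.0007 -0.0011]
 [-0.0009 -0.2369  0.9715 -0.1493]
 [ 0.      0.      0.      1.    ]] [[355.2671   0.     321.239 ]
 [  0.     355.2671 195.6998]
 [  0.       0.       1.    ]]
wp 8
wp 8
wp 14
0 ([-20.5, -16.8, -20.4], [0.0, 0.0, 0.0523])
1 ([-21.4, -15.7, -20.4], [0.0, 0.0, 0.0523])
2 ([-22.2, -14.6, -20.4], [0.0, 0.0, 0.0523])
3 ([-22.9, -13.4, -20.4], [0.0, 0.0, 0.0523])
4 ([-23.6, -12.2, -20.4], [0.0, 0.0, 0.0523])
5 ([-24.2, -11.0, -20.4], [0.0, 0.0, 0.0523])
6 ([-24.7, -9.7, -20.4], [0.0, 0.0, 0.0523])
7 ([-25.2, -8.4, -20.4], [0.0, 0.0, 0.0523])
8 ([-34.4, -11.9, -2.5], [0.0, 0.0, 0.0654])
9 ([-35.1, -9.6, -2.5], [0.0, 0.0, 0.0654])
10 ([-35.7, -7.3, -2.5], [0.0, 0.0, 0.0654])
11 ([-36.1, -4.9, -2.5], [0.0, 0.0, 0.0654])
12 ([-36.3, -2.6, -2.5], [0.0, 0.0, 0.0654])
13 ([-36.4, -0.2, -2.5], [0.0, 0.0, 0.0654])
14 ([-36.4, 2.2, -2.5], [0.0, 0.0, 0.0654])
15 ([-36.1, 4.6, -2.5], [0.0, 0.0, 0.0654])
16 ([-34.1, -8.6, 8.6], [0.0, 0.0, 0.0437])
17 ([-34.5, -7.1, 8.6], [0.0, 0.0, 0.0437])
18 ([-34.7, -5.6, 8.6], [0.0, 0.0, 0.0437])
19 ([-34.9, -4.1, 8.6], [0.0, 0.0, 0.0437])
20 ([-35.1, -2.6, 8.6], [0.0, 0.0, 0.0437])
21 ([-35.2, -1.0, 8.6], [0.0, 0.0, 0.0437])
22 ([-35.2, 0.5, 8.6], [0.0, 0.0, 0.0437])
23 ([-35.1, 2.0, 8.6], [0.0, 0.0, 0.0437])
24 ([-35.0, 3.6, 8.6], [0.0, 0.0, 0.0437])
25 ([-34.8, 5.1, 8.6], [0.0, 0.0, 0.0437])
26 ([-34.6, 6.6, 8.6], [0.0, 0.0, 0.0437])
27 ([-34.2, 8.1, 8.6], [0.0, 0.0, 0.0437])
28 ([-33.9, 9.6, 8.6], [0.0, 0.0, 0.0437])
29 ([-33.4, 11.1, 8.6], [0.0, 0.0, 0.0437])
end [ 0.5    -0.29    0.2994] 74.96375265499613
```

Run:
```python
from h import *
s=robot.observe()
plan(s,[((.30,.45,.36),np.radians(140)),((.45,.15,.38),np.radians(100)),((.55,.055,.20),np.radians(83))],dec=0,maxmm=40)
```

```text
wp 7
wp 9
wp 6
0 ([-23.0, -19.0, -18.0], [-0.0, 0.0, 0.0598])
1 ([-25.0, -18.0, -18.0], [-0.0, 0.0, 0.0598])
2 ([-26.0, -16.0, -18.0], [-0.0, 0.0, 0.0598])
3 ([-26.0, -15.0, -18.0], [-0.0, 0.0, 0.0598])
4 ([-27.0, -13.0, -18.0], [-0.0, 0.0, 0.0598])
5 ([-28.0, -11.0, -18.0], [-0.0, 0.0, 0.0598])
6 ([-29.0, -10.0, -18.0], [-0.0, 0.0, 0.0598])
7 ([-34.0, -15.0, -2.0], [0.0, 0.0, 0.0775])
8 ([-35.0, -12.0, -2.0], [0.0, 0.0, 0.0775])
9 ([-36.0, -9.0, -2.0], [0.0, 0.0, 0.0775])
10 ([-37.0, -7.0, -2.0], [0.0, 0.0, 0.0775])
11 ([-37.0, -4.0, -2.0], [0.0, 0.0, 0.0775])
12 ([-37.0, -1.0, -2.0], [0.0, 0.0, 0.0775])
13 ([-37.0, 2.0, -2.0], [0.0, 0.0, 0.0775])
14 ([-37.0, 5.0, -2.0], [0.0, 0.0, 0.0775])
15 ([-36.0, 8.0, -2.0], [0.0, 0.0, 0.0775])
16 ([-19.0, 14.0, 30.0], [0.0, 0.0, 0.0495])
17 ([-18.0, 15.0, 30.0], [0.0, 0.0, 0.0495])
18 ([-17.0, 16.0, 30.0], [0.0, 0.0, 0.0495])
19 ([-16.0, 16.0, 30.0], [0.0, 0.0, 0.0495])
20 ([-16.0, 17.0, 30.0], [0.0, 0.0, 0.0495])
21 ([-15.0, 18.0, 30.0], [0.0, 0.0, 0.0495])
end [0.5505 0.0548 0.2006] 83.00312949735509
```

carry_out:
  steps:
    - {"dp": [-23,-19,-18],"delta_rot": [0,0,0.06]}
    - {"dp": [-25,-18,-18],"delta_rot": [0,0,0.06]}
    - {"dp": [-26,-16,-18],"delta_rot": [0,0,0.06]}
    - {"dp": [-26,-15,-18],"delta_rot": [0,0,0.06]}
    - {"dp": [-27,-13,-18],"delta_rot": [0,0,0.06]}

```text
time_s: 1.92
ee_pos: [0.2659, 0.4989, 0.3275]
tool_rot: [0.287, 0.958, 0.0, -0.0]
wrist_force: [-0.3, 0.3, 0.5]
opening: 0.0921
finger_force: 0.0
```

carry_out:
  steps:
    - {"dp": [-28,-11,-18],"delta_rot": [0,0,0.06]}
    - {"dp": [-29,-10,-18],"delta_rot": [0,0,0.06]}
    - {"dp": [-34,-15,-2],"delta_rot": [0,0,0.078]}
    - {"dp": [-35,-12,-2],"delta_rot": [0,0,0.078]}
    - {"dp": [-36,-9,-2],"delta_rot": [0,0,0.078]}

```text
time_s: 2.33
ee_pos: [0.3502, 0.3492, 0.3692]
tool_rot: [0.452, 0.892, 0.001, 0.0]
wrist_force: [0.3, 0.4, -0.2]
opening: 0.0919
finger_force: 0.0
```

carry_out:
  steps:
    - {"dp": [-37,-7,-2],"delta_rot": [0,0,0.078]}
    - {"dp": [-37,-4,-2],"delta_rot": [0,0,0.078]}
    - {"dp": [-37,-1,-2],"delta_rot": [0,0,0.078]}
    - {"dp": [-37,2,-2],"delta_rot": [0,0,0.078]}
    - {"dp": [-37,5,-2],"delta_rot": [0,0,0.078]}

```text
time_s: 2.75
ee_pos: [0.4318, 0.1817, 0.3791]
tool_rot: [0.616, 0.788, 0.001, -0.0]
wrist_force: [0.5, 1.2, 0.5]
opening: 0.0918
finger_force: 0.0
```

carry_out:
  steps:
    - {"dp": [-36,8,-2],"delta_rot": [0,0,0.078]}
    - {"dp": [-19,14,30],"delta_rot": [0,0,0.05]}
    - {"dp": [-18,15,30],"delta_rot": [0,0,0.05]}
    - {"dp": [-17,16,30],"delta_rot": [0,0,0.05]}
    - {"dp": [-16,16,30],"delta_rot": [0,0,0.05]}

```text
time_s: 3.17
ee_pos: [0.5163, 0.0855, 0.2599]
tool_rot: [0.719, 0.695, 0.001, 0.0]
wrist_force: [0.2, 0.9, -0.3]
opening: 0.092
finger_force: 0.0
```

carry_out:
  steps:
    - {"dp": [-16,17,30],"delta_rot": [0,0,0.05]}
    - {"dp": [-15,18,30],"delta_rot": [0,0,0.05]}
    - {"dp": [0,0,0],"delta_rot": [0,0,0]}
    - {"dp": [0,0,0],"delta_rot": [0,0,0]}

```text
time_s: 3.5
ee_pos: [0.5479, 0.0523, 0.1988]
tool_rot: [0.752, 0.659, -0.002, -0.0]
wrist_force: [-0.3, 0.3, 0.9]
opening: 0.0919
finger_force: 0.0
```

Run:
```python
from h import *
import pickle
s=robot.observe(); w=robot.snapshot('wrist'); pickle.dump((s,w),open('nut.pkl','wb'))
print(s['ee_pos'],s['q'],np.degrees(yaw(tcp(s)[1])))
for r in robot.pinpoint('nut_base',w)[:2]: print(r['point'],r['conf'],proj(w,r['point'],s))
for r in robot.pinpoint('holder',w)[:2]: print(r['point'],r['conf'])
u,v=map(int,proj(w,(.557,.124,.115),s)); print(u,v)
im=w['color']; c=im[max(0,v-70):v+70,u-90:u+90]; print('crop origin',u-90,max(0,v-70))
save('nut',cv2.resize(c,None,fx=4.4,fy=4.2,interpolation=cv2.INTER_CUBIC) if 0 else cv2.resize(c,None,fx=4,fy=4,interpolation=cv2.INTER_CUBIC))
```

```text
[0.5479 0.0523 0.1988] [-0.5994  0.3728  0.5513  1.9109 -0.2384  0.927  -0.0666] 82.38634905233933
[0.5572, 0.1228, 0.092] 0.58 [320.676   99.9995]
[0.5676, 0.2045, 0.0002] 0.91
319 97
crop origin 229 27
```

View pics/nut.png

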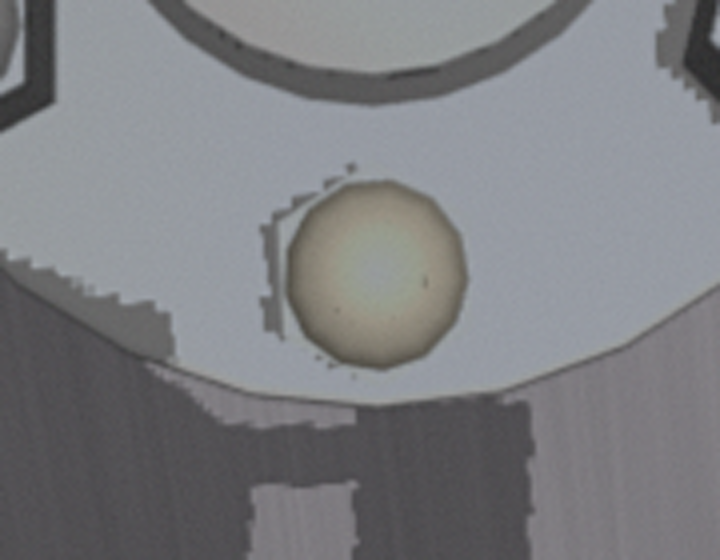

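Run:
```python
from h import *
import pickle
s,w=pickle.load(open('nut.pkl','rb'))
im=w['color'][65:125,285:360].astype(float)
# local contrast stretch per channel mix
d=im[...,2]*1.0
d=cv2.GaussianBlur(d,(0,0),.6)
a=np.clip((d-150)/(200-150),0,1)
print(np.percentile(d,[5,25,50,75,95]), im[3:6,10].mean(0))
ch=(im[...,0]-im[...,2]); ch=cv2.GaussianBlur(ch,(0,0),.6)
lo,hi=np.percentile(d,[20,99]); 
A=np.clip((d-lo)/(hi-lo),0,1)*255
B=np.clip((ch-ch.min())/(np.ptp(ch)),0,1)*255
out=np.hstack([A,B]).astype(np.uint8)
cv2.imwrite('pics/nutc.png',cv2.resize(out,None,fx=5.3,fy=5.3,interpolation=cv2.INTER_CUBIC))
```

```text
[ 96.8332 125.0907 157.9703 162.584  163.4679] [150.     155.     162.6667]
```

View pics/nutc.png

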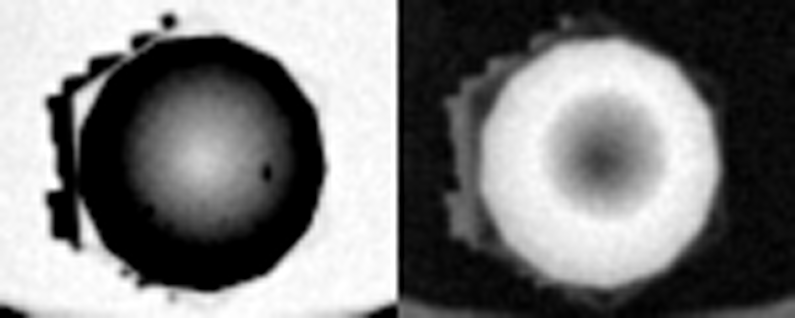

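```bash
cat > fit.py <<'E'
from h import *
from scipy.optimize import differential_evolution
from scipy.ndimage import map_coordinates
def hexpts(c,ang,z,af,n=40):
    P=[]
    for k in range(6):
        a=ang+k*np.pi/3; nv=np.array([np.cos(a),np.sin(a)]); t=np.array([-nv[1],nv[0]])
        for q in np.linspace(-.95,.95,n): P.append([*(c+nv*af/2+t*q*af/2/np.sqrt(3)),z])
    return np.array(P)
def projN(w,P,s):
    Rm,c=campose(w,s); v=(np.array(w['intrinsics'])@(Rm.T@(P-c).T)).T; return v[:,:2]/v[:,2:]
E
cat > f1.py <<'E'
from fit import *
import pickle
s=robot.observe(); ims=[]
for i in range(8):
    w=robot.snapshot('wrist'); ims.append(w['color'].astype(float))
im=np.mean(ims,0); pickle.dump((s,w,im),open('nutavg.pkl','wb'))
ch=im[...,0]-im[...,2]; br=im.sum(2)
# dome centre from saturation
m=(ch>0).astype(np.uint8); m[:60]=0; m[140:]=0; m[:,:270]=0; m[:,370:]=0
n,l,st,ce=cv2.connectedComponentsWithStats(m); i=1+np.argmax(st[1:,4]); print(st[i],ce[i])
print('dome centre at z .115/.126',ray(w,ce[i],.115,s),ray(w,ce[i],.120,s))
big=np.clip((ch[60:130,280:360]+16)/14,0,1)*255
g=np.clip((br[60:130,280:360]-400)/120,0,1)*255
cv2.imwrite('pics/nutd.png',cv2.resize(np.hstack([big,g]).astype(np.uint8),None,fx=5,fy=5,interpolation=cv2.INTER_CUBIC))
E
python3 f1.py
```

```text
[ 299   77   45   47 1579] [320.9519 100.1539]
dome centre at z .115/.126 [0.5588 0.1249 0.115 ] [0.5587 0.1248 0.12  ]
```

View pics/nutd.png

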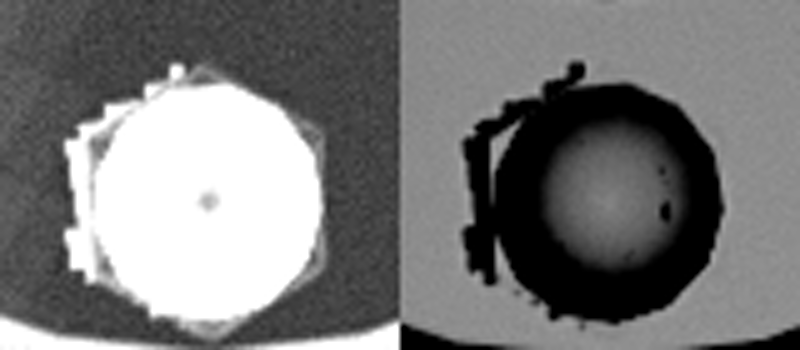

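```bash
cat > f2.py <<'E'
from fit import *
import pickle
s,w,im=pickle.load(open('nutavg.pkl','rb')); ch=cv2.GaussianBlur(im[...,0]-im[...,2],(0,0),.5)
def samp(uv): return map_coordinates(ch,[uv[:,1],uv[:,0]],order=1)
# corners only: portions of edges near corners, outside minus inside contrast, clipped
def score(x):
    c=np.array(x[:2]); out=samp(projN(w,hexpts(c,x[2],.115,.0318),s)); inn=samp(projN(w,hexpts(c,x[2],.115,.0288),s))
    return -(np.clip(inn,-13,-8)-np.clip(out,-13,-8)).mean()
best=differential_evolution(score,[(.553,.564),(.119,.13),(-.52,.52)],seed=1); print(best.x,np.degrees(best.x[2]),best.fun)
# shot-noise check: angle profile
print(np.median(ch[62:75,285:300]))
for a in np.radians(range(-16,6,2)): print(round(np.degrees(a)),round(score([*best.x[:2],a]),3),end='; ')
E
python3 f2.py
python3 - <<'E'
import sys; sys.path.insert(0,'.')
from h import *
s=robot.observe()
plan(s,[((.515,-.12,.24),np.radians(75)),((.53,-.30,.20),np.radians(73))],dec=0,maxmm=40)
E
```

```text
[ 0.5564  0.1258 -0.0927] -5.3126415740511135 -2.275486430062773
-11.827310675159376
-16 -1.718; -14 -1.799; -12 -1.902; -10 -2.032; -8 -2.152; -6 -2.263; -4 -2.254; -2 -2.219; 0 -2.106; 2 -1.955; 4 -1.762; wp 5
wp 5
0 ([-35.0, -2.0, -8.0], [0.0001, -0.0001, 0.0263])
1 ([-35.0, -1.0, -8.0], [0.0001, -0.0001, 0.0263])
2 ([-35.0, -0.0, -8.0], [0.0001, -0.0001, 0.0263])
3 ([-35.0, 1.0, -8.0], [0.0001, -0.0001, 0.0263])
4 ([-35.0, 2.0, -8.0], [0.0001, -0.0001, 0.0263])
5 ([-34.0, 12.0, 8.0], [0.0, -0.0, 0.0069])
6 ([-34.0, 12.0, 8.0], [0.0, -0.0, 0.0069])
7 ([-34.0, 12.0, 8.0], [0.0, -0.0, 0.0069])
8 ([-34.0, 13.0, 8.0], [0.0, -0.0, 0.0069])
9 ([-34.0, 13.0, 8.0], [0.0, -0.0, 0.0069])
end [ 0.5301 -0.2988  0.201 ] 73.01177022765357
```

carry_out:
  steps:
    - {"dp": [-35,-2,-8],"delta_rot": [0,0,0.026]}
    - {"dp": [-35,-1,-8],"delta_rot": [0,0,0.026]}
    - {"dp": [-35,0,-8],"delta_rot": [0,0,0.026]}
    - {"dp": [-35,1,-8],"delta_rot": [0,0,0.026]}
    - {"dp": [-35,2,-4],"delta_rot": [0,0,0.026]}

```text
time_s: 4.47
ee_pos: [0.5166, -0.1202, 0.2377]
tool_rot: [0.793, 0.609, 0.001, 0.0]
wrist_force: [1.6, 0.2, -0.9]
opening: 0.092
finger_force: 0.0
```

carry_out:
  steps:
    - {"dp": [-34,9,12],"delta_rot": [0,0,0.007]}
    - {"dp": [-34,9,12],"delta_rot": [0,0,0.007]}
    - {"dp": [-34,9,12],"delta_rot": [0,0,0.007]}
    - {"dp": [-34,9,12],"delta_rot": [0,0,0.007]}
    - {"dp": [-18,6,12],"delta_rot": [0,0,0.007]}

```text
time_s: 4.88
ee_pos: [0.5145, -0.2829, 0.1765]
tool_rot: [0.805, 0.593, -0.0, 0.001]
wrist_force: [0.0, 0.2, 0.4]
opening: 0.0918
finger_force: 0.0
```

carry_out:
  steps:
    - {"dp": [0,0,20],"delta_rot": [0,0,0]}
    - {"dp": [0,0,0],"delta_rot": [0,0,0]}
    - {"dp": [0,0,0],"delta_rot": [0,0,0]}

```text
time_s: 5.13
ee_pos: [0.5149, -0.2778, 0.1559]
tool_rot: [0.804, 0.595, -0.001, -0.001]
wrist_force: [-0.1, 0.3, 0.0]
opening: 0.092
finger_force: 0.0
```

Run:
```python
from h import *
import pickle
s=robot.observe(); w=robot.snapshot('wrist'); pickle.dump((s,w),open('wr.pkl','wb'))
print(s['ee_pos'],np.degrees(yaw(tcp(s)[1])))
for t in ['wrench','wrench_grip','case']:
  for r in robot.pinpoint(t,w)[:2]: print(t,r['point'],r['conf'],proj(w,r['point'],s))
save('wr',w['color'])
```

```text
[ 0.5149 -0.2778  0.1559] 73.0307825843842
wrench_grip [0.502, -0.2968, 0.0465] 0.97 [311.7678 226.5607]
wrench_grip [0.2888, -0.2272, 0.0105] 0.72 [ 53.1684 208.2942]
case [0.5134, -0.2833, -0.0026] 0.6 [321.0744 191.483 ]
```

View pics/wr.png

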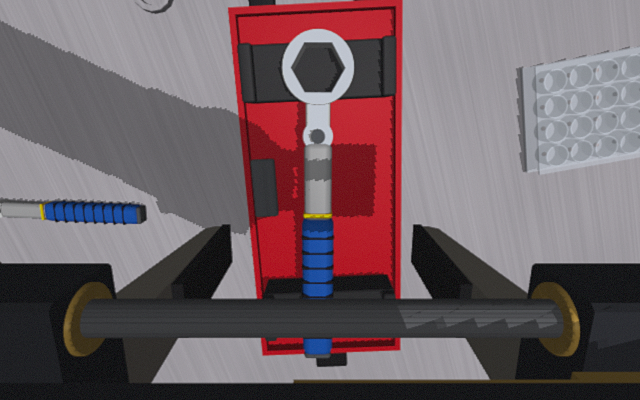

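Run:
```python
from h import *
import pickle
s,w=pickle.load(open('wr.pkl','rb'))
im=w['color'].astype(int)
# ring: fit via bright mask
g=im.sum(2); sat=im.max(2)-im.min(2)
m=((g>400)&(sat<40)).astype(np.uint8); m[:, :270]=0; m[:,370:]=0; m[110:]=0; m[:25]=0
cn=max(cv2.findContours(m,cv2.RETR_EXTERNAL,cv2.CHAIN_APPROX_NONE)[0],key=len)[:,0]
cn=cn[cn[:,1]<90]; P=np.array([ray(w,c,.057,s)[:2] for c in cn])
A=np.c_[2*P,np.ones(len(P))]; x=np.linalg.lstsq(A,(P**2).sum(1),rcond=None)[0]; r=np.sqrt(x[2]+x[0]**2+x[1]**2); print('ring',x[:2],r)
# grip centre line
pts=[]
for v in list(range(225,272)):
    row=(im[v,:,2]>im[v,:,0]+40); row[:280]=0; row[360:]=0; u=np.where(row)[0]
    if len(u)>15: pts.append(ray(w,((u[0]+u[-1])/2,v),.055,s)[:2])
pts=np.array(pts); print(len(pts),pts[0],pts[-1]); 
d=pts.mean(0)-x[:2]; L=np.hypot(*d); print('dist',L,'yaw',np.degrees(np.arctan2(d[1],d[0])))
u=d/L
for q in (.092,.118): print(q,x[:2]+u*q)
for z in (.044,): print(proj(w,[*(x[:2]+u*.105),.053],s))
plan(s,[([*(x[:2]+u*.092),.047],np.arctan2(d[1],d[0])+np.pi)],dec=1,maxmm=25)
```

```text
ring [ 0.5401 -0.1891] 0.023468581651073284
42 [ 0.5075 -0.2942] [ 0.4963 -0.3294]
dist 0.12812145133427574 yaw -107.24404300708257
0.092 [ 0.5128 -0.2769]
0.118 [ 0.5051 -0.3018]
[317.5036 217.615 ]
wp 5
0 ([0.0, -0.4, 21.8], [-0.0005, -0.0001, 0.001])
1 ([0.0, -0.4, 21.8], [-0.0005, -0.0001, 0.001])
2 ([0.0, -0.4, 21.8], [-0.0005, -0.0001, 0.001])
3 ([0.0, -0.4, 21.8], [-0.0005, -0.0001, 0.001])
4 ([0.0, -0.4, 21.8], [-0.0005, -0.0001, 0.001])
end [ 0.5129 -0.2771  0.0469] 72.7443393712801
```

carry_out:
  steps:
    - {"dp": [0,-0.4,22],"delta_rot": [0,0,0.001]}
    - {"dp": [0,-0.4,22],"delta_rot": [0,0,0.001]}
    - {"dp": [0,-0.4,22],"delta_rot": [0,0,0.001]}
    - {"dp": [0,-0.4,22],"delta_rot": [0,0,0.001]}
    - {"dp": [0,-0.4,21],"delta_rot": [0,0,0.001]}
  fingers: 50

```text
time_s: 5.75
ee_pos: [0.5147, -0.277, 0.0477]
tool_rot: [0.805, 0.594, 0.001, 0.001]
wrist_force: [0.3, 0.5, -0.0]
opening: 0.0606
finger_force: 0.0
```

carry_out:
  steps:
    - {"dp": [0,0,0],"delta_rot": [0,0,0]}
    - {"dp": [0,0,0],"delta_rot": [0,0,0]}
    - {"dp": [0,0,0],"delta_rot": [0,0,0]}
    - {"dp": [0,0,0],"delta_rot": [0,0,0]}
    - {"dp": [0,0,0],"delta_rot": [0,0,0]}
  fingers: 10
  newtons: 50

```text
time_s: 6.17
ee_pos: [0.5147, -0.278, 0.0491]
tool_rot: [0.805, 0.593, 0.001, 0.001]
wrist_force: [0.6, 0.5, -0.3]
opening: 0.027
finger_force: 0.0
```

carry_out:
  steps:
    - {"dp": [0,0,0],"delta_rot": [0,0,0]}
    - {"dp": [0,0,0],"delta_rot": [0,0,0]}

```text
time_s: 6.33
ee_pos: [0.5138, -0.2777, 0.0486]
tool_rot: [0.805, 0.593, 0.0, 0.0]
wrist_force: [-2.7, 1.7, 5.9]
opening: 0.0195
finger_force: 50.0
```

Run:
```python
from h import *
s=robot.observe(); print(s['ee_pos'],np.degrees(yaw(tcp(s)[1])),s['wrist_torque'])
p,_=tcp(s)
plan(s,[((*p[:2],.18),np.radians(72.8)),((.5973,.0408,.18),np.radians(114.6))],dec=0,maxmm=28)
```

```text
[ 0.5138 -0.2777  0.0486] 72.71837216880972 [ 0.2984  0.6404 -0.161 ]
wp 5
wp 12
0 ([0.0, 0.0, -26.0], [0.0001, -0.0001, -0.0003])
1 ([0.0, 0.0, -26.0], [0.0001, -0.0001, -0.0003])
2 ([0.0, 0.0, -26.0], [0.0001, -0.0001, -0.0003])
3 ([0.0, 0.0, -26.0], [0.0001, -0.0001, -0.0003])
4 ([0.0, 0.0, -26.0], [0.0001, -0.0001, -0.0003])
5 ([27.0, -1.0, -0.0], [0.0, -0.0, -0.0608])
6 ([27.0, 0.0, -0.0], [0.0, -0.0, -0.0608])
7 ([27.0, 2.0, -0.0], [0.0, -0.0, -0.0608])
8 ([27.0, 4.0, -0.0], [0.0, -0.0, -0.0608])
9 ([27.0, 5.0, -0.0], [0.0, -0.0, -0.0608])
10 ([27.0, 7.0, -0.0], [0.0, -0.0, -0.0608])
11 ([26.0, 9.0, -0.0], [0.0, -0.0, -0.0608])
12 ([25.0, 10.0, -0.0], [0.0, -0.0, -0.0608])
13 ([25.0, 12.0, -0.0], [0.0, -0.0, -0.0608])
14 ([24.0, 13.0, -0.0], [0.0, -0.0, -0.0608])
15 ([23.0, 15.0, -0.0], [0.0, -0.0, -0.0608])
16 ([22.0, 16.0, -0.0], [0.0, -0.0, -0.0608])
end [0.5968 0.0394 0.1787] 114.60730413089358
```

Lift gently and carry over.

carry_out:
  steps:
    - {"dp": [0,0,-10],"delta_rot": [0,0,0]}
    - {"dp": [0,0,-20],"delta_rot": [0,0,0]}
    - {"dp": [0,0,-30],"delta_rot": [0,0,0]}
    - {"dp": [0,0,-30],"delta_rot": [0,0,0]}
    - {"dp": [0,0,-30],"delta_rot": [0,0,0]}

```text
time_s: 6.75
ee_pos: [0.513, -0.2776, 0.1688]
tool_rot: [0.805, 0.593, -0.0, -0.0]
wrist_force: [0.9, -0.8, -4.1]
opening: 0.0195
finger_force: 50.0
```

carry_out:
  steps:
    - {"dp": [14,0,-11],"delta_rot": [0,0,-0.03]}
    - {"dp": [27,-1,0],"delta_rot": [0,0,-0.061]}
    - {"dp": [27,0,0],"delta_rot": [0,0,-0.061]}
    - {"dp": [27,2,0],"delta_rot": [0,0,-0.061]}
    - {"dp": [27,4,0],"delta_rot": [0,0,-0.061]}

```text
time_s: 7.17
ee_pos: [0.5417, -0.1575, 0.1789]
tool_rot: [0.716, 0.698, -0.0, -0.0]
wrist_force: [0.3, -0.1, -4.0]
opening: 0.0197
finger_force: 50.0
```

carry_out:
  steps:
    - {"dp": [27,5,0],"delta_rot": [0,0,-0.061]}
    - {"dp": [27,7,0],"delta_rot": [0,0,-0.061]}
    - {"dp": [26,9,0],"delta_rot": [0,0,-0.061]}
    - {"dp": [25,10,0],"delta_rot": [0,0,-0.061]}
    - {"dp": [25,12,0],"delta_rot": [0,0,-0.061]}

```text
time_s: 7.58
ee_pos: [0.5724, -0.0236, 0.1788]
tool_rot: [0.601, 0.799, -0.0, 0.0]
wrist_force: [0.4, 0.1, -4.0]
opening: 0.0199
finger_force: 50.0
```

carry_out:
  steps:
    - {"dp": [24,13,0],"delta_rot": [0,0,-0.061]}
    - {"dp": [23,15,0],"delta_rot": [0,0,-0.061]}
    - {"dp": [10,7,0],"delta_rot": [0,0,-0.03]}
    - {"dp": [0,0,0],"delta_rot": [0,0,0]}
    - {"dp": [0,0,0],"delta_rot": [0,0,0]}

```text
time_s: 8.0
ee_pos: [0.5873, 0.0401, 0.1785]
tool_rot: [0.54, 0.842, -0.001, 0.0]
wrist_force: [0.3, -0.1, -4.3]
opening: 0.0199
finger_force: 50.0
```

Run:
```python
from h import *
import pickle
s=robot.observe(); w=robot.snapshot('wrist'); pickle.dump((s,w),open('h1.pkl','wb'))
print(s['time_s'],s['ee_pos'],np.degrees(yaw(tcp(s)[1])),tcp(s)[1][:,2],s['wrist_force'],s['wrist_torque'],s['opening'])
c=w['color'][0:150,220:420]; save('h1',cv2.resize(c,None,fx=4,fy=4,interpolation=cv2.INTER_CUBIC))
```

```text
8.0 [0.5873 0.0401 0.1785] 114.62894898218303 [-0.0006 -0.001  -1.    ] [ 0.3018 -0.0651 -4.3396] [-0.1854 -0.0168 -0.0114] 0.01992710849271567
```

View pics/h1.png

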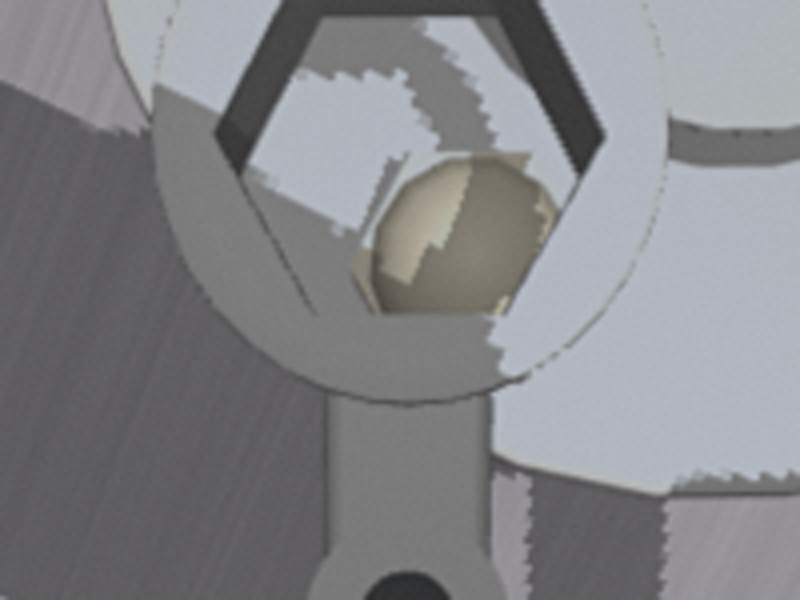

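Run:
```python
from h import *
import pickle
s,w=pickle.load(open('h1.pkl','rb'))
p,Rm=tcp(s)
rc=ray(w,(322.6,33.2),.1869,s); print('ring',rc,'in tool',Rm.T@(rc-p), 'predicted tool', [.0925,0,-.0084])
print('nut proj',proj(w,(.5588,.1249,.115),s),proj(w,(.5588,.1249,.126),s),'seen 336.7,62.5', ray(w,(336.7,62.5),.117,s))
# outer ring circle fit by left contour points (crop px): (153,100),(153,150),(667,130),(405,404),(290,365),(540,360)
P=np.array([ray(w,(220+a/4,b/4),.1869,s)[:2] for a,b in [(153,100),(156,180),(667,130),(405,404),(295,370),(540,360),(620,270),(200,285)]])
A=np.c_[2*P,np.ones(len(P))]; x=np.linalg.lstsq(A,(P**2).sum(1),rcond=None)[0]; print('outer',x[:2],np.sqrt(x[2]+x[0]**2+x[1]**2), Rm.T@(np.r_[x[:2],.1869]-p))
```

```text
ring [0.5494 0.1241 0.1869] in tool [ 0.0921  0.0005 -0.0085] predicted tool [0.0925, 0, -0.0084]
nut proj [338.0018  65.5672] [338.9268  63.1279] seen 336.7,62.5 [0.5575 0.1258 0.117 ]
outer [0.5492 0.1238] 0.023513676252353722 [ 0.0919  0.0003 -0.0085]
```

carry_out:
  steps:
    - {"dp": [-2.7,8.7,0],"delta_rot": [0,0,0]}
    - {"dp": [0,0,11],"delta_rot": [0,0,0]}
    - {"dp": [0,0,11],"delta_rot": [0,0,0]}
    - {"dp": [0,0,9],"delta_rot": [0,0,0]}
    - {"dp": [0,0,0],"delta_rot": [0,0,0]}

```text
time_s: 8.47
ee_pos: [0.5946, 0.0411, 0.1444]
tool_rot: [0.54, 0.841, -0.002, -0.002]
wrist_force: [-0.4, 0.3, -4.6]
opening: 0.0198
finger_force: 50.0
```

carry_out:
  steps:
    - {"dp": [0,0,0],"delta_rot": [0,0,0]}
    - {"dp": [0,0,0],"delta_rot": [0,0,0]}

```text
time_s: 8.63
ee_pos: [0.5966, 0.0415, 0.1474]
tool_rot: [0.54, 0.842, -0.0, -0.0]
wrist_force: [0.2, 0.9, -4.1]
opening: 0.0197
finger_force: 50.0
```

Run:
```python
from h import *
import pickle
s=robot.observe(); ims=[]
for i in range(4): w=robot.snapshot('wrist'); ims.append(w['color'].astype(float))
w['color']=np.mean(ims,0); pickle.dump((s,w),open('h2.pkl','wb'))
print(s['time_s'],s['ee_pos'],np.degrees(yaw(tcp(s)[1])),s['wrist_force'],s['wrist_torque'])
c=w['color'][0:80,270:377]; c=np.clip((c-40)/150,0,1)*255
save('h2',cv2.resize(c.astype(np.uint8),None,fx=7.4,fy=7.4,interpolation=cv2.INTER_CUBIC))
```

```text
8.6333 [0.5966 0.0415 0.1474] 114.61309311957129 [ 0.2486  0.9389 -4.0623] [-0.1438 -0.0407 -0.0145]
```

View pics/h2.png

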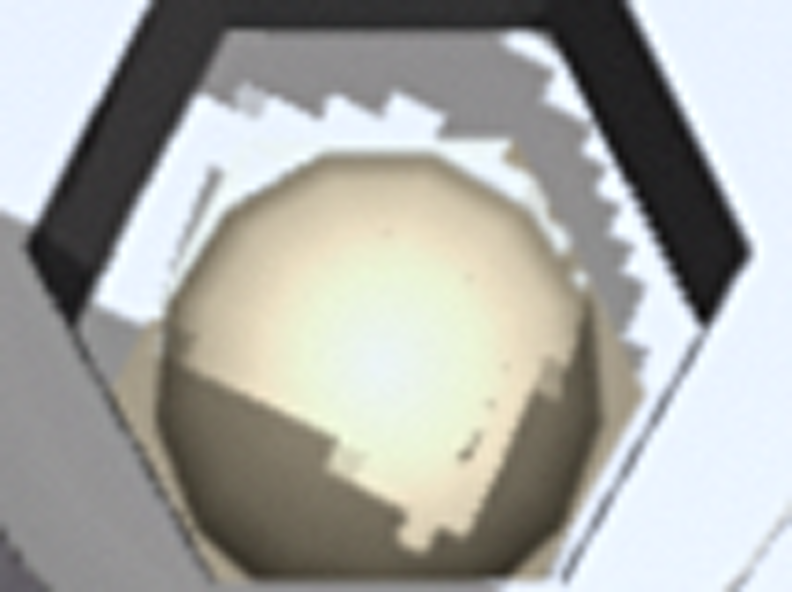

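```bash
cat > f3.py <<'E'
from fit import *
import pickle
from scipy.optimize import least_squares
s,w=pickle.load(open('h2.pkl','rb')); p,Rm=tcp(s)
px=lambda a: np.array([270+(a[0]+.5)/7.4-.5,(a[1]+.5)/7.4-.5])
def corner(c,yaw,af,k): # corner between flats, k-th, from x axis of yaw
    a=yaw+np.pi/6+k*np.pi/3; r=af/np.sqrt(3); return c+r*np.array([np.cos(a),np.sin(a)])
# ring, in tool frame (x,y,z down); params x,y,yaw,zbottom,pitch
def ringpt(q,k,top):
    c=corner(np.zeros(2),0,.0312,k); v=np.array([c[0],c[1],-.022*top])
    M=R.from_euler('zyx',[q[2],q[4],0]).as_matrix()
    return p+Rm@(np.array([q[0],q[1],q[3]])+M@v)
obs=[(0,0,(550,30)),(0,5,(225,30)),(0,1,(705,325)),(0,4,(75,325)),(1,1,(752,250)),(1,4,(27,247)),(1,2,(563,582)),(1,3,(215,582))]
f=lambda q: np.concatenate([proj(w,ringpt(q,k,t),s)-px(o) for t,k,o in obs])
r=least_squares(f,[.092,0,0,.0136,0]); print('ring tool x y yaw z pitch',r.x,'res px',np.abs(r.fun).round(1))
c=p+Rm@np.array([r.x[0],r.x[1],r.x[3]]); print('ring bottom centre',c)
# nut: in world
def g(q):
    out=[]
    c=q[:2]
    o=proj(w,[*corner(c,q[2],.030,0),.115],s)  # placeholder
    V={k:proj(w,[*corner(c,q[2],.030,k),.115],s) for k in range(6)}
    return V
x=[.5585,.125,np.radians(114.6)]
V=g(x); print({k:((v-[270,0]+.5)*7.4).round() for k,v in V.items()})
def h(q):
    V=g(q); far=sorted(V.values(),key=lambda v:v[1])[:2]; right=max(V.values(),key=lambda v:v[0]); 
    far=sorted(far,key=lambda v:v[0])
    th=np.linspace(0,2*np.pi,73); D=np.array([proj(w,[q[0]+q[3]*np.cos(t),q[1]+q[3]*np.sin(t),.1155],s) for t in th])
    return [*(right-px((643,390))), far[0][1]-px((0,143))[1], far[1][1]-px((0,143))[1], D[:,0].min()-px((158,0))[0], D[:,0].max()-px((600,0))[0], D[:,1].min()-px((0,153))[1]]
r2=least_squares(h,x+[.0147]); print('nut',r2.x,np.degrees(r2.x[2]),np.array(r2.fun).round(1))
d=np.r_[r2.x[:2],0]-c; print('needed shift in tool mm',(Rm.T@d)*1e3)
E
python3 f3.py
```

```text
ring tool x y yaw z pitch [0.0921 0.0004 0.0013 0.0133 0.0061] res px [0.1 0.2 0.5 0.2 0.5 0.2 0.1 0.2 0.2 0.  0.2 0.3 0.4 0.2 0.4 0.2]
ring bottom centre [0.5586 0.1254 0.1341]
{0: array([247., 133.]), 1: array([116., 386.]), 2: array([253., 628.]), 3: array([515., 628.]), 4: array([652., 386.]), 5: array([521., 133.])}
nut [0.5584 0.1243 2.01   0.0143] 115.16682549393833 [ 0.3  0.2  0.1 -0.3 -0.1 -0.2 -0. ]
needed shift in tool mm [ -0.9023  -0.6022 134.118 ]
```

carry_out:
  steps:
    - {"dp": [-0.8,-0.5,0],"delta_rot": [0,0,0]}
    - {"dp": [0,0,6],"delta_rot": [0,0,0]}
    - {"dp": [0,0,6],"delta_rot": [0,0,0]}
    - {"dp": [0,0,3],"delta_rot": [0,0,0]}
    - {"dp": [0,0,0],"delta_rot": [0,0,0]}

```text
time_s: 9.25
ee_pos: [0.5958, 0.0408, 0.1313]
tool_rot: [0.54, 0.842, -0.001, -0.001]
wrist_force: [0.9, -0.2, -3.3]
opening: 0.0199
finger_force: 50.0
```

carry_out:
  steps:
    - {"dp": [0,0,0],"delta_rot": [0,0,0]}
    - {"dp": [0,0,2],"delta_rot": [0,0,0]}
    - {"dp": [0,0,2],"delta_rot": [0,0,0]}
    - {"dp": [0,0,0],"delta_rot": [0,0,0]}

```text
time_s: 9.58
ee_pos: [0.5964, 0.0409, 0.1283]
tool_rot: [0.54, 0.842, -0.0, -0.0]
wrist_force: [-0.1, 0.2, -4.7]
opening: 0.0195
finger_force: 50.0
```

Run:
```python
from h import *
s=robot.observe(); p,Rm=tcp(s)
print(s['time_s'],p,np.degrees(yaw(Rm)),s['wrist_force'],s['wrist_torque'], 'ringbottom',p+Rm@[.0921,.0004,.0133])
```

```text
9.5833 [0.5964 0.0409 0.1283] 114.63742018401878 [-0.1467  0.2013 -4.6894] [-0.146   0.0372 -0.0049] ringbottom [0.5583 0.1248 0.115 ]
```

carry_out:
  steps:
    - {"dp": [0,0,1.5],"delta_rot": [0,0,0]}
    - {"dp": [0,0,1.5],"delta_rot": [0,0,0]}
    - {"dp": [0,0,0],"delta_rot": [0,0,0]}

```text
time_s: 9.83
ee_pos: [0.5964, 0.0408, 0.1253]
tool_rot: [0.54, 0.842, -0.0, -0.0]
wrist_force: [-1.1, -0.1, -4.3]
opening: 0.0197
finger_force: 50.0
```

```bash
cat > st.py <<'E'
from h import *
s=robot.observe(); p,Rm=tcp(s)
print(s['time_s'],p,np.degrees(yaw(Rm)),'F',s['wrist_force'],'Ftool',Rm.T@s['wrist_force'],'Ttool',Rm.T@s['wrist_torque'],'ringbottom',p+Rm@[.0921,.0004,.0133],s['opening'],s['finger_force'])
E
python3 st.py
```

```text
9.8333 [0.5964 0.0408 0.1253] 114.63205749648895 F [-1.0665 -0.0912 -4.3093] Ftool [ 0.3611 -1.0064  4.3096] Ttool [ 0.0971 -0.1507 -0.0172] ringbottom [0.5584 0.1247 0.1121] 0.019663485307674294 49.98586356639862
```

carry_out:
  steps:
    - {"dp": [0,0,2],"delta_rot": [0,0,0]}
    - {"dp": [0,0,2],"delta_rot": [0,0,0]}
    - {"dp": [0,0,2],"delta_rot": [0,0,0]}
    - {"dp": [0,0,2],"delta_rot": [0,0,0]}
    - {"dp": [0,0,0],"delta_rot": [0,0,0]}

```text
time_s: 10.25
ee_pos: [0.5963, 0.0408, 0.1171]
tool_rot: [0.54, 0.842, -0.0, -0.0]
wrist_force: [0.0, -0.2, -3.4]
opening: 0.0197
finger_force: 50.0
```

```bash
python3 st.py
```

```text
10.25 [0.5963 0.0408 0.1171] 114.63345129049367 F [ 0.0157 -0.2339 -3.415 ] Ftool [-0.2198 -0.0806  3.415 ] Ttool [ 0.0405 -0.1395  0.0426] ringbottom [0.5582 0.1247 0.1038] 0.019715663741466154 49.98585283756256
```

carry_out:
  steps:
    - {"dp": [0,0,2.5],"delta_rot": [0,0,0]}
    - {"dp": [0,0,2.5],"delta_rot": [0,0,0]}
    - {"dp": [0,0,2.5],"delta_rot": [0,0,0]}
    - {"dp": [0,0,1.5],"delta_rot": [0,0,0]}
    - {"dp": [0,0,0],"delta_rot": [0,0,0]}

```text
time_s: 10.67
ee_pos: [0.5963, 0.0408, 0.1081]
tool_rot: [0.54, 0.842, -0.0, -0.0]
wrist_force: [0.1, 0.0, -3.0]
opening: 0.0197
finger_force: 50.0
```

carry_out:
  steps:
    - {"dp": [0,0,0.7],"delta_rot": [0,0,0]}
    - {"dp": [0,0,0.7],"delta_rot": [0,0,0]}
    - {"dp": [0,0,0],"delta_rot": [0,0,0]}

```text
time_s: 10.92
ee_pos: [0.5966, 0.0408, 0.1072]
tool_rot: [0.54, 0.842, 0.0, 0.0]
wrist_force: [-0.1, 0.1, -3.6]
opening: 0.0197
finger_force: 50.0
```

```bash
python3 st.py
```

```text
10.9167 [0.5966 0.0408 0.1072] 114.63409043048414 F [-0.1266  0.1412 -3.5767] Ftool [ 0.1812 -0.0566  3.5767] Ttool [ 0.0876 -0.1646  0.0363] ringbottom [0.5586 0.1247 0.0939] 0.019688867693826058 49.98587608337402
```

carry_out:
  steps:
    - {"dp": [0,0,0.7],"delta_rot": [0,0,0]}
    - {"dp": [0,0,0],"delta_rot": [0,0,0]}
    - {"dp": [0,0,0],"delta_rot": [0,0,0]}

```text
time_s: 11.17
ee_pos: [0.5967, 0.0408, 0.1067]
tool_rot: [0.54, 0.842, 0.0, 0.0]
wrist_force: [-0.5, 0.2, -1.6]
opening: 0.0198
finger_force: 50.0
```

carry_out:
  steps:
    - {"dp": [0,0,0.7],"delta_rot": [0,0,0]}
    - {"dp": [0,0,0],"delta_rot": [0,0,0]}
    - {"dp": [0,0,0],"delta_rot": [0,0,0]}

```text
time_s: 11.42
ee_pos: [0.5968, 0.0408, 0.1062]
tool_rot: [0.54, 0.842, 0.0, 0.0]
wrist_force: [0.5, -0.1, -0.0]
opening: 0.0194
finger_force: 50.0
```

```bash
python3 st.py
```

```text
11.4167 [0.5968 0.0408 0.1062] 114.62890379802032 F [ 0.4544 -0.1267 -0.0251] Ftool [-0.3046  0.3603  0.0253] Ttool [ 0.2562  0.1637 -0.0617] ringbottom [0.5588 0.1247 0.0929] 0.01939694492099692 49.990859627723694
```

carry_out:
  steps:
    - {"dp": [0,0,0],"delta_rot": [0,0,0]}
    - {"dp": [0,0,0],"delta_rot": [0,0,0]}
    - {"dp": [0,0,0],"delta_rot": [0,0,0]}
    - {"dp": [-13,0,0],"delta_rot": [0,0,0]}
    - {"dp": [-13,0,0],"delta_rot": [0,0,0]}
  fingers: 40

```text
time_s: 11.83
ee_pos: [0.6079, 0.017, 0.1059]
tool_rot: [0.539, 0.842, 0.0, 0.0]
wrist_force: [1.0, -0.9, -0.3]
opening: 0.0401
finger_force: 0.0
```

carry_out:
  steps:
    - {"dp": [0,0,0],"delta_rot": [0,0,0]}
    - {"dp": [0,0,0],"delta_rot": [0,0,0]}
    - {"dp": [0,0,0],"delta_rot": [0,0,0]}
    - {"dp": [0,0,0],"delta_rot": [0,0,0]}
  fingers: 10
  newtons: 20

```text
time_s: 12.17
ee_pos: [0.6078, 0.0164, 0.1059]
tool_rot: [0.54, 0.842, -0.0, 0.001]
wrist_force: [1.0, -2.9, -0.5]
opening: 0.024
finger_force: 20.0
```

```bash
python3 st.py
python3 - <<'E'
from h import *
import pickle
s=robot.observe(); w=robot.snapshot('wrist'); pickle.dump((s,w),open('g1.pkl','wb'))
c=w['color'][0:200,200:440]; save('g1',cv2.resize(c,None,fx=3,fy=3,interpolation=cv2.INTER_CUBIC))
E
```

```text
12.1667 [0.6078 0.0164 0.1059] 114.60853013119005 F [ 1.038  -2.9397 -0.5248] Ftool [-3.1043 -0.2807  0.5284] Ttool [ 0.1212 -0.7359  0.0116] ringbottom [0.5698 0.1003 0.0925] 0.023951510439961316 19.9979031085968
```

View pics/g1.png

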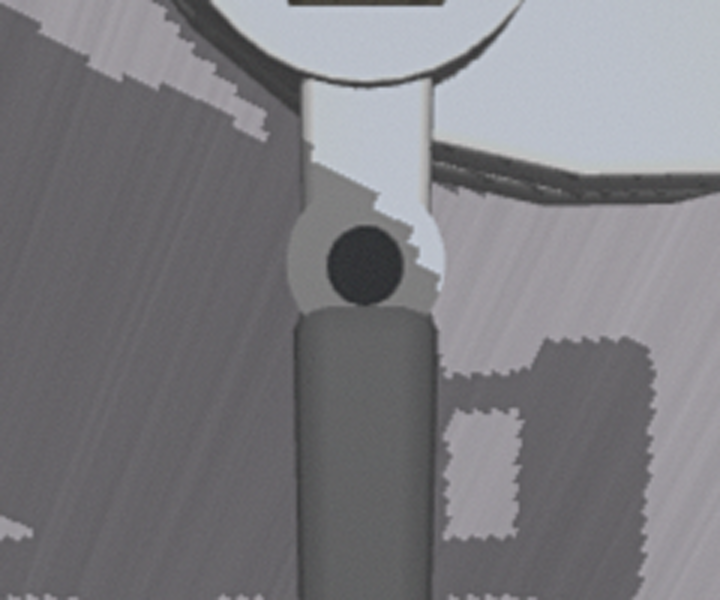

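carry_out:
  steps:
    - {"dp": [0,0,-0.8],"delta_rot": [0,0,0]}
    - {"dp": [0,0,-0.7],"delta_rot": [0,0,0]}
    - {"dp": [0,0,0],"delta_rot": [0,0,0]}

```text
time_s: 12.47
ee_pos: [0.6078, 0.0165, 0.1074]
tool_rot: [0.54, 0.842, -0.0, 0.001]
wrist_force: [2.0, -4.6, -3.4]
opening: 0.0239
finger_force: 20.0
```

```bash
python3 st.py
```

```text
12.4667 [0.6078 0.0165 0.1074] 114.61719637842953 F [ 1.9874 -4.6099 -3.3515] Ftool [-5.0138 -0.1155  3.3588] Ttool [-0.1061 -1.466   0.0617] ringbottom [0.5698 0.1004 0.094 ] 0.023908687454124476 20.00156879425049
```

carry_out:
  steps:
    - {"dp": [-0.3,0,0.4],"delta_rot": [0,0,0]}
    - {"dp": [0.1,-4.7,0],"delta_rot": [0,0,0.04]}
    - {"dp": [0.1,-4.7,0],"delta_rot": [0,0,0.04]}
    - {"dp": [0.1,-4.7,0],"delta_rot": [0,0,0.04]}
    - {"dp": [0,0,0],"delta_rot": [0,0,0]}

```text
time_s: 12.88
ee_pos: [0.5945, 0.0113, 0.1073]
tool_rot: [0.59, 0.807, 0.0, 0.001]
wrist_force: [3.2, -3.6, -0.0]
opening: 0.0236
finger_force: 20.0
```

```bash
cat >> st.py <<'E'
d=p[:2]-np.array([.5586,.1246]); print('arm',np.hypot(*d),'ang',np.degrees(np.arctan2(d[1],d[0])))
E
python3 st.py
```

```text
12.8833 [0.5945 0.0113 0.1073] 107.67647783682996 F [ 3.1717 -3.6462 -0.011 ] Ftool [-4.4371  1.9148  0.0165] Ttool [-0.2752 -1.314   0.0567] ringbottom [0.5669 0.0992 0.0939] 0.02363819512315624 20.00126749277115
arm 0.11884439788183879 ang -72.43054051333644
```

carry_out:
  steps:
    - {"dp": [0.1,-4.7,0],"delta_rot": [0,0,0.04]}
    - {"dp": [0.1,-4.7,0],"delta_rot": [0,0,0.04]}
    - {"dp": [0.1,-4.7,0],"delta_rot": [0,0,0.04]}
    - {"dp": [0.1,-4.7,0],"delta_rot": [0,0,0.04]}
    - {"dp": [0,0,0],"delta_rot": [0,0,0]}

```text
time_s: 13.3
ee_pos: [0.5766, 0.0071, 0.1075]
tool_rot: [0.652, 0.758, 0.0, 0.001]
wrist_force: [3.0, -4.0, -0.2]
opening: 0.0236
finger_force: 20.0
```

```bash
python3 st.py
```

```text
13.3 [0.5766 0.0071 0.1075] 98.58006196425585 F [ 2.9607 -4.0292 -0.1594] Ftool [-4.4257  2.3262  0.1677] Ttool [-0.2929 -1.4017 -0.1499] ringbottom [0.5633 0.0982 0.0941] 0.023628540992074846 19.978737831115723
arm 0.11891079195960676 ang -81.30474258304278
```

carry_out:
  steps:
    - {"dp": [0.1,-4.7,0],"delta_rot": [0,0,0.04]}
    - {"dp": [0.1,-4.7,0],"delta_rot": [0,0,0.04]}
    - {"dp": [0.1,-4.7,0],"delta_rot": [0,0,0.04]}
    - {"dp": [0,0,0],"delta_rot": [0,0,0]}

```text
time_s: 13.63
ee_pos: [0.5628, 0.0057, 0.1077]
tool_rot: [0.696, 0.718, 0.0, 0.001]
wrist_force: [2.5, -5.4, 1.4]
opening: 0.0239
finger_force: 20.0
```

```bash
python3 st.py
```

```text
13.6333 [0.5628 0.0057 0.1077] 91.7338883093567 F [ 2.4716 -5.3923  1.4316] Ftool [-5.4662  2.3106 -1.4205] Ttool [-0.4226 -1.4921 -0.2694] ringbottom [0.5604 0.0978 0.0943] 0.023854299028695455 20.0074303150177
arm 0.11894991201749601 ang -87.98843384181296
```

carry_out:
  steps:
    - {"dp": [0.1,-4.7,0.2],"delta_rot": [0,0,0.03]}
    - {"dp": [0.1,-4.7,0.2],"delta_rot": [0,0,0.03]}
    - {"dp": [0.1,-4.7,0],"delta_rot": [0,0,0.03]}
    - {"dp": [0,0,0],"delta_rot": [0,0,0]}
  newtons: 15

```text
time_s: 13.97
ee_pos: [0.5507, 0.0059, 0.108]
tool_rot: [0.728, 0.685, 0.002, 0.003]
wrist_force: [6.7, -5.8, 1.7]
opening: 0.0238
finger_force: 15.0
```

```bash
python3 st.py
```

```text
13.9667 [0.5507 0.0059 0.108 ] 86.50182289184427 F [ 6.7373 -5.7784  1.6595] Ftool [-5.3574  7.0885 -1.6078] Ttool [-1.2932 -1.449   0.2166] ringbottom [0.5568 0.0978 0.0947] 0.02384132254410619 15.004248172044754
arm 0.11896383519758859 ang -93.80814749302702
```

carry_out:
  steps:
    - {"dp": [0.1,-4.7,-0.3],"delta_rot": [0,0,0.045]}
    - {"dp": [0.1,-4.7,-0.3],"delta_rot": [0,0,0.044]}
    - {"dp": [0,0,0],"delta_rot": [0,0,0]}

```text
time_s: 14.22
ee_pos: [0.5411, 0.0069, 0.1085]
tool_rot: [0.758, 0.652, 0.002, 0.003]
wrist_force: [5.5, -6.8, 2.1]
opening: 0.024
finger_force: 15.0
```

```bash
python3 st.py
```

```text
14.2167 [0.5411 0.0069 0.1085] 81.44336678753498 F [ 5.5166 -6.7951  2.1131] Ftool [-5.8994  6.4794 -2.0701] Ttool [-1.3969 -1.4033 -0.1642] ringbottom [0.5553 0.0979 0.0951] 0.0240301170969429 14.990549683570862
arm 0.11902201276707436 ang -98.44880693419502
```

carry_out:
  steps:
    - {"dp": [-0.2,-4.7,-0.3],"delta_rot": [0,0,0.037]}
    - {"dp": [-0.1,-4.7,-0.3],"delta_rot": [0,0,0.036]}
    - {"dp": [0,0,0],"delta_rot": [0,0,0]}

```text
time_s: 14.47
ee_pos: [0.5327, 0.0084, 0.1093]
tool_rot: [0.781, 0.624, 0.003, 0.003]
wrist_force: [8.5, -6.3, 1.1]
opening: 0.0239
finger_force: 15.0
```

```bash
python3 st.py
```

```text
14.4667 [0.5327 0.0084 0.1093] 77.26985793766265 F [ 8.5061 -6.3433  1.0604] Ftool [-4.3122  9.7033 -0.9831] Ttool [-1.9653 -1.0802 -0.1633] ringbottom [0.5535 0.0981 0.0961] 0.02388802815952829 14.995821118354797
arm 0.11908952065832495 ang -102.53923958597994
```

carry_out:
  steps:
    - {"dp": [0,-4.7,0],"delta_rot": [0,0,0.04]}
    - {"dp": [0,-4.7,0],"delta_rot": [0,0,0.05]}
    - {"dp": [0,0,0],"delta_rot": [0,0,0]}

```text
time_s: 14.72
ee_pos: [0.5242, 0.0106, 0.1094]
tool_rot: [0.809, 0.588, 0.003, 0.003]
wrist_force: [8.2, -6.3, 2.5]
opening: 0.0241
finger_force: 15.0
```

```bash
python3 st.py
cat > bend.py <<'E'
from h import *
s=robot.observe(); w=robot.snapshot('wrist'); im=w['color'].astype(float); p,Rm=tcp(s)
g=cv2.cvtColor(w['color'],cv2.COLOR_RGB2GRAY)
save('bend_%d'%int(s['time_s']*100),cv2.resize(w['color'][0:200,200:440],None,fx=2.5,fy=2.5,interpolation=cv2.INTER_CUBIC))
E
python3 bend.py; ls pics
```

```text
14.7167 [0.5242 0.0106 0.1094] 72.07008333300573 F [ 8.2467 -6.3093  2.4839] Ftool [-3.4601  9.8115 -2.3976] Ttool [-2.1277 -0.9508 -0.1812] ringbottom [0.5531 0.098  0.0963] 0.02414073295826629 15.00124454498291
arm 0.11911853385187078 ang -106.78788023176247
bend_1471.png
g1.png
h1.png
h2.png
nut.png
nutc.png
nutd.png
side.png
top.png
topc.png
wr.png
```

```bash
cat > bend.py <<'E'
from h import *
import pickle,sys
def bend(s,w,lab):
    p,Rm=tcp(s); g=cv2.GaussianBlur(cv2.cvtColor(w['color'],cv2.COLOR_RGB2GRAY),(0,0),.7)
    m=(g<70).astype(np.uint8); m[:60]=0; m[120:]=0; m[:,290:360]=m[:,290:360]; m[:,:290]=0; m[:,360:]=0
    n,l,st,ce=cv2.connectedComponentsWithStats(m)
    C=[(st[i,4],ce[i],st[i,2:4]) for i in range(1,n) if 300<st[i,4]<900 and abs(st[i,2]-st[i,3])<8]
    for a,c,b in C:
        H=ray(w,c,.1095,s)[:2]; N=np.array([.5586,.1246]); d1=H-N; d2=p[:2]-H
        a1,a2=[np.arctan2(d[1],d[0]) for d in (d1,d2)]
        print(lab,a,c,b,'nut-hinge mm',np.hypot(*d1)*1e3,'hinge-tcp',np.hypot(*d2)*1e3,'neck',np.degrees(a1),'handle',np.degrees(a2),'tool',np.degrees(yaw(Rm))-180,'bend rad',a1-a2)
if __name__=='__main__':
    s,w=pickle.load(open('g1.pkl','rb')); bend(s,w,'straight')
    s=robot.observe(); w=robot.snapshot('wrist'); bend(s,w,'now')
    pickle.dump((s,w),open('b.pkl','wb'))
E
python3 bend.py
```

```text
straight 486 [321.2428  88.1975] [24 26] nut-hinge mm 45.834296187133596 hinge-tcp 72.99482234431017 neck -65.78703068517348 handle -65.39165209251506 tool -65.39146986880995 bend rad -0.006900658233790935
```

Run:
```python
from bend import *
s,w=pickle.load(open('b.pkl','rb'))
g=cv2.cvtColor(w['color'],cv2.COLOR_RGB2GRAY)
print(g[60:125:5,300:345:4])
for t in (40,48,55,62,70,80):
    m=(g<t).astype(np.uint8); m[:60]=0; m[120:]=0; m[:,:285]=0; m[:,360:]=0
    n,l,st,ce=cv2.connectedComponentsWithStats(m); print(t,[(st[i].tolist(),ce[i].round(1).tolist()) for i in range(1,n) if st[i,4]>100])
save('b',cv2.resize(w['color'][0:200,200:440],None,fx=2.5,fy=2.5,interpolation=cv2.INTER_CUBIC))
```

```text
[[173 188 185 187 185 186 188 187 185 177 149 150]
 [168 189 187 189 186 186 187 187 188 181 145 148]
 [185 186 187 186 187 187 187 187 186 188 140 146]
 [188 186 188 191 127  89 176 189 188 187 188 148]
 [187 187 177  80  80  79  77  80 189 188 187 178]
 [188 187  79  81  77  80  77  79 152 188 187 187]
 [188 190  76  79  79  79  78  74 130 185 187 188]
 [187 188 163  81  81  79  75  74 190 187 186 175]
 [187 188 191 124  85  81 143 192 188 189 188 145]
 [138 121 136 133 134 135 136 137 137 127 112 147]
 [117 137 149 151 152 153 156 155 157 142 123 137]
 [117 136 154 155 154 156 158 158 161 141 121 132]
 [115 134 153 153 155 158 158 158 159 141 124 133]]
40 []
48 []
55 []
62 []
70 []
80 [([313, 76, 18, 24, 255], [322.0, 87.9])]
```

View pics/b.png

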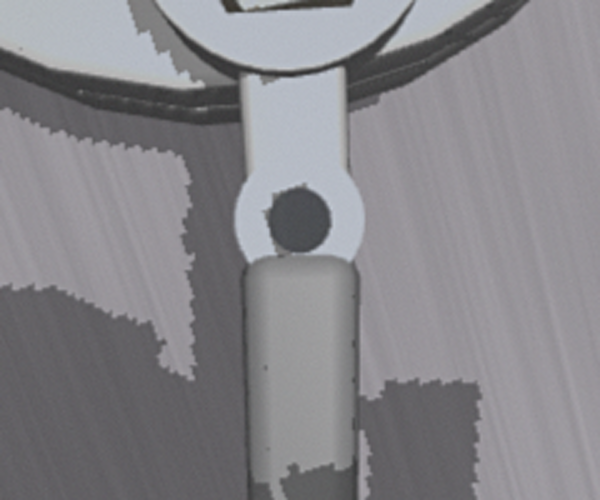

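```bash
sed -i 's/g<70/g<105/; s/m\[:60\]=0; m\[120:\]=0/m[:68]=0; m[102:]=0/; s/m\[:,:290\]=0; m\[:,360:\]=0/m[:,:300]=0; m[:,342:]=0/' bend.py; python3 bend.py
```

```text
straight 567 [321.3633  88.1129] [26 27] nut-hinge mm 45.80214945995158 hinge-tcp 73.0266826579419 neck -65.7280686612576 handle -65.42880621704614 tool -65.39146986880995 bend rad -0.00522311497905581
now 489 [319.1022  87.8425] [25 26] nut-hinge mm 45.52207324803263 hinge-tcp 73.65598359306739 neck -104.9525592706382 handle -107.77805121794232 tool -107.79445448557246 bend rad 0.049314137469042896
```

carry_out:
  steps:
    - {"dp": [0,-4.5,0],"delta_rot": [0,0,0.06]}
    - {"dp": [0,-4,0],"delta_rot": [0,0,0.054]}
    - {"dp": [0,0,0],"delta_rot": [0,0,0]}

```text
time_s: 15.12
ee_pos: [0.5159, 0.0136, 0.1093]
tool_rot: [0.841, 0.541, 0.003, 0.003]
wrist_force: [9.4, -6.8, 3.0]
opening: 0.0239
finger_force: 15.0
```

```bash
python3 st.py; python3 bend.py|tail -1
```

```text
15.1167 [0.5159 0.0136 0.1093] 65.55525846617412 F [ 9.3678 -6.7834  2.9752] Ftool [-2.2913 11.3591 -2.8882] Ttool [-2.163  -0.6715 -0.1957] ringbottom [0.5545 0.0973 0.0962] 0.023931006367989675 15.00882402062416
arm 0.11890108984776475 ang -111.06595248020155
now 478 [319.3682  87.9665] [24 26] nut-hinge mm 45.55995442767394 hinge-tcp 73.70589988590403 neck -105.3623163864127 handle -114.58794845106871 tool -114.44474153382588 bend rad 0.1610176551058098
```

carry_out:
  steps:
    - {"dp": [0.1,4.2,0],"delta_rot": [0,0,-0.057]}
    - {"dp": [0.1,4.2,0],"delta_rot": [0,0,-0.057]}
    - {"dp": [0.1,4.2,0],"delta_rot": [0,0,-0.056]}
    - {"dp": [0,0,0],"delta_rot": [0,0,0]}

```text
time_s: 15.5
ee_pos: [0.5285, 0.0092, 0.1094]
tool_rot: [0.791, 0.612, 0.003, 0.003]
wrist_force: [8.5, -3.9, 0.9]
opening: 0.0242
finger_force: 15.0
```

```bash
python3 st.py; python3 bend.py|tail -1
```

```text
15.5 [0.5285 0.0092 0.1094] 75.50052894490223 F [ 8.5357 -3.8517  0.8796] Ftool [-1.5905  9.2355 -0.8019] Ttool [-2.0301 -0.6767 -0.0253] ringbottom [0.5521 0.0983 0.0962] 0.02416911313817296 14.992330223321915
arm 0.11920663965818044 ang -104.61401586435903
now 491 [320.0794  87.6456] [25 26] nut-hinge mm 45.52344469912808 hinge-tcp 73.68371497774233 neck -104.39870568064572 handle -104.74703911082253 tool -104.49947105509777 bend rad 0.0060795652513510046
```

carry_out:
  steps:
    - {"dp": [0,2.4,0],"delta_rot": [0,0,-0.02]}
    - {"dp": [0,0,0],"delta_rot": [0,0,0]}
    - {"dp": [0,0,0],"delta_rot": [0,0,0]}

```text
time_s: 15.8
ee_pos: [0.53, 0.0089, 0.1092]
tool_rot: [0.785, 0.619, 0.003, 0.002]
wrist_force: [7.0, -4.9, 2.3]
opening: 0.0241
finger_force: 15.0
```

```bash
python3 st.py; python3 bend.py|tail -1
```

```text
15.8 [0.53   0.0089 0.1092] 76.49256479721569 F [ 7.0335 -4.895   2.312 ] Ftool [-3.1132  7.9992 -2.2578] Ttool [-1.7171 -0.6686  0.1398] ringbottom [0.552  0.0984 0.096 ] 0.02409532021172335 15.002012550830841
arm 0.11915492641858448 ang -103.90783656814116
now 484 [321.155   87.8079] [25 26] nut-hinge mm 45.55926156532009 hinge-tcp 73.59650308339799 neck -103.63468563423952 handle -104.07692783263987 tool -103.50743520278431 bend rad 0.007718582453344114
```

carry_out:
  steps:
    - {"dp": [0,2.5,0],"delta_rot": [0,0,-0.016]}
    - {"dp": [0,2.5,0],"delta_rot": [0,0,-0.016]}
    - {"dp": [0,0,0],"delta_rot": [0,0,0]}

```text
time_s: 16.1
ee_pos: [0.5336, 0.0082, 0.1087]
tool_rot: [0.775, 0.632, 0.002, 0.001]
wrist_force: [4.9, -4.0, 1.6]
opening: 0.024
finger_force: 15.0
```

```bash
python3 st.py; python3 bend.py|tail -1
```

```text
16.1 [0.5336 0.0082 0.1087] 78.35503060078355 F [ 4.9477 -4.0087  1.5851] Ftool [-2.9252  5.662  -1.5643] Ttool [-1.1507 -0.5483  0.2476] ringbottom [0.5527 0.0983 0.0955] 0.024046640220530848 15.012374371290207
arm 0.11904025574804701 ang -102.10501343849775
now 490 [321.3551  87.9755] [25 26] nut-hinge mm 45.55804135777707 hinge-tcp 73.4828255793675 neck -101.8718350470127 handle -102.24957963701141 tool -101.64496939921645 bend rad 0.006592886827073485
```

carry_out:
  steps:
    - {"dp": [0,2,0],"delta_rot": [0,0,0]}
    - {"dp": [0,2,0],"delta_rot": [0,0,-0.01]}
    - {"dp": [0,0,0],"delta_rot": [0,0,0]}

```text
time_s: 16.4
ee_pos: [0.5355, 0.0078, 0.1079]
tool_rot: [0.772, 0.636, 0.0, -0.0]
wrist_force: [1.5, -1.8, 2.7]
opening: 0.0238
finger_force: 15.0
```

```bash
python3 st.py; python3 bend.py|tail -1
```

```text
16.4 [0.5355 0.0078 0.1079] 78.97826712558624 F [ 1.4878 -1.7747  2.6809] Ftool [-1.455   1.7996 -2.6822] Ttool [-0.3969 -0.2515  0.0269] ringbottom [0.5535 0.0982 0.0947] 0.023829337593285822 14.995580166578293
arm 0.1190277483497831 ang -101.18002733796791
now 490 [320.4694  88.1306] [25 26] nut-hinge mm 45.66091718068955 hinge-tcp 73.3675893451971 neck -100.92080189515013 handle -101.3413580678003 tool -101.02173287441376 bend rad 0.007340089902331037
```

carry_out:
  steps:
    - {"dp": [0,1.8,0],"delta_rot": [0,0,-0.012]}
    - {"dp": [0,0,-1],"delta_rot": [0,0,0]}
    - {"dp": [0,0,0],"delta_rot": [0,0,0]}

```text
time_s: 16.7
ee_pos: [0.5366, 0.0075, 0.1084]
tool_rot: [0.768, 0.64, -0.0, -0.0]
wrist_force: [0.9, 0.2, -1.4]
opening: 0.0238
finger_force: 15.0
```

```bash
python3 st.py
```

```text
16.7 [0.5366 0.0075 0.1084] 79.61125382427932 F [ 0.8999  0.2202 -1.4367] Ftool [0.3781 0.8464 1.4363] Ttool [-0.4401  0.003   0.0148] ringbottom [0.5536 0.0981 0.0952] 0.02383404672460769 14.998599886894226
arm 0.11909984518680353 ang -100.62558869117395
```

carry_out:
  steps:
    - {"dp": [0,0.5,0],"delta_rot": [0,0,-0.004]}
    - {"dp": [0,0,-0.5],"delta_rot": [0,0,0]}
    - {"dp": [0,0,-1.5],"delta_rot": [0,0,0]}
    - {"dp": [0,0,-1.5],"delta_rot": [0,0,0]}
    - {"dp": [0,0,0],"delta_rot": [0,0,0]}
  newtons: 60

```text
time_s: 17.12
ee_pos: [0.5369, 0.0073, 0.1119]
tool_rot: [0.767, 0.642, -0.0, -0.0]
wrist_force: [1.6, 2.9, -4.9]
opening: 0.0235
finger_force: 60.0
```

```bash
python3 st.py
```

```text
17.1167 [0.5369 0.0073 0.1119] 79.83416910010602 F [ 1.6284  2.9011 -4.9231] Ftool [3.1418 1.0961 4.9227] Ttool [-0.2129  0.1975  0.0617] ringbottom [0.5536 0.0979 0.0987] 0.023462066639014467 59.99609112739563
arm 0.11923936683183303 ang -100.47609145114941
```

carry_out:
  steps:
    - {"dp": [0.3,0,-2],"delta_rot": [0,0,0]}
    - {"dp": [0,0,-2],"delta_rot": [0,0,0]}
    - {"dp": [0,0,-2],"delta_rot": [0,0,0]}
    - {"dp": [0,0,0],"delta_rot": [0,0,0]}

```text
time_s: 17.45
ee_pos: [0.5372, 0.007, 0.1186]
tool_rot: [0.767, 0.641, -0.0, -0.0]
wrist_force: [0.5, 1.0, -4.1]
opening: 0.0233
finger_force: 60.0
```

```bash
python3 st.py
```

```text
17.45 [0.5372 0.007  0.1186] 79.80716970350143 F [ 0.5246  0.976  -4.1284] Ftool [1.0525 0.3449 4.1286] Ttool [ 0.1015  0.1652 -0.0585] ringbottom [0.5539 0.0976 0.1053] 0.023331518385970033 59.995847940444946
arm 0.11950907294191424 ang -100.30743035804582
```

carry_out:
  steps:
    - {"dp": [0,0,-3],"delta_rot": [0,0,0]}
    - {"dp": [0,0,-3],"delta_rot": [0,0,0]}
    - {"dp": [0,0,-3],"delta_rot": [0,0,0]}
    - {"dp": [0,0,-4],"delta_rot": [0,0,0]}
    - {"dp": [0,0,-4],"delta_rot": [0,0,0]}

```text
time_s: 17.87
ee_pos: [0.5372, 0.0065, 0.1356]
tool_rot: [0.767, 0.641, -0.0, 0.0]
wrist_force: [-0.7, -0.4, -4.2]
opening: 0.0234
finger_force: 60.0
```

carry_out:
  steps:
    - {"dp": [0,0,-10],"delta_rot": [0,0,0]}
    - {"dp": [0,0,-15],"delta_rot": [0,0,0]}
    - {"dp": [0,0,-15],"delta_rot": [0,0,0]}
    - {"dp": [0,0,-5],"delta_rot": [0,0,0]}
    - {"dp": [0,0,0],"delta_rot": [0,0,0]}

```text
time_s: 18.28
ee_pos: [0.5384, 0.0069, 0.1819]
tool_rot: [0.767, 0.641, 0.002, 0.001]
wrist_force: [0.0, 0.2, -3.0]
opening: 0.024
finger_force: 60.0
```

```bash
python3 st.py
python3 - <<'E'
from h import *
import pickle
s=robot.observe(); p,Rm=tcp(s); w=robot.snapshot('wrist'); pickle.dump((s,w),open('l1.pkl','wb'))
# hinge pin in tool frame, with assumed height
g=cv2.GaussianBlur(cv2.cvtColor(w['color'],cv2.COLOR_RGB2GRAY),(0,0),.7)
m=(g<105).astype(np.uint8); m[:68]=0; m[104:]=0; m[:,:300]=0; m[:,345:]=0
n,l,st,ce=cv2.connectedComponentsWithStats(m); print([(st[i].tolist(),ce[i]) for i in range(1,n) if st[i,4]>100])
save('l1',cv2.resize(w['color'][0:240,180:460],None,fx=2.5,fy=2.5,interpolation=cv2.INTER_CUBIC))
# case-target plan: TCP such that ring lands at (.5401,-.1891), yaw -107.2, tool x offset .119
a=np.radians(-107.2); u=np.array([np.cos(a),np.sin(a)]); t=np.array([.5401,-.1891])+.119*u; print('target tcp',t)
plan(s,[((*t,.18),a+np.pi)],dec=0,maxmm=28)
E
```

```text
18.2833 [0.5384 0.0069 0.1819] 79.7864285559446 F [ 0.0126  0.158  -2.9528] Ftool [ 0.1538 -0.0249  2.9529] Ttool [ 0.0604 -0.2818 -0.01  ] ringbottom [0.5552 0.0975 0.1688] 0.02395364478361316 59.9958872795105
arm 0.11943567700737949 ang -99.72339988531796
[([309, 76, 24, 26, 494], array([320.5385,  87.9798]))]
target tcp [ 0.5049 -0.3028]
wp 12
0 ([-26.0, 2.0, 0.0], [0.0003, -0.0001, 0.0102])
1 ([-26.0, 2.0, 0.0], [0.0003, -0.0001, 0.0102])
2 ([-26.0, 2.0, 0.0], [0.0003, -0.0001, 0.0102])
3 ([-26.0, 3.0, 0.0], [0.0003, -0.0001, 0.0102])
4 ([-26.0, 3.0, 0.0], [0.0003, -0.0001, 0.0102])
5 ([-26.0, 3.0, 0.0], [0.0003, -0.0001, 0.0102])
6 ([-26.0, 3.0, 0.0], [0.0003, -0.0001, 0.0102])
7 ([-26.0, 4.0, 0.0], [0.0003, -0.0001, 0.0102])
8 ([-26.0, 4.0, 0.0], [0.0003, -0.0001, 0.0102])
9 ([-26.0, 4.0, 0.0], [0.0003, -0.0001, 0.0102])
10 ([-26.0, 4.0, 0.0], [0.0003, -0.0001, 0.0102])
11 ([-26.0, 5.0, 0.0], [0.0003, -0.0001, 0.0102])
end [ 0.5038 -0.3058  0.1817] 72.77334451929022
```

View pics/l1.png

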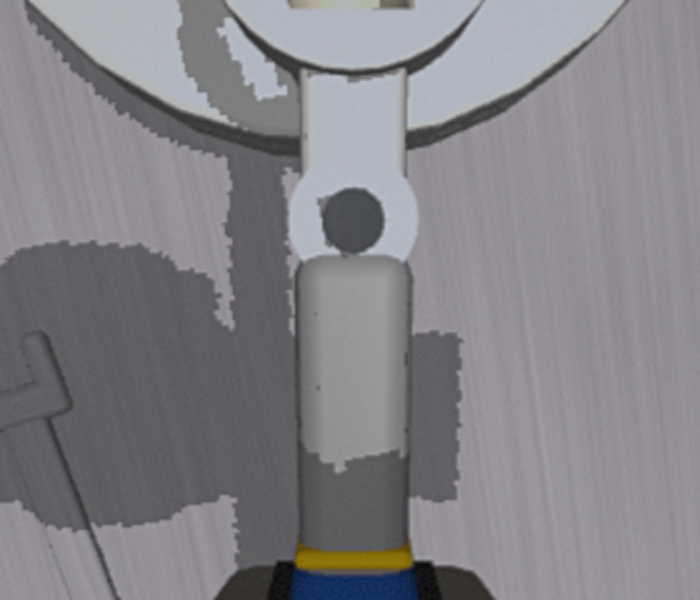

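carry_out:
  steps:
    - {"dp": [-14,1,0],"delta_rot": [0,0,0.01]}
    - {"dp": [-26,2,0],"delta_rot": [0,0,0.01]}
    - {"dp": [-30,2,0],"delta_rot": [0,0,0.011]}
    - {"dp": [-30,3,0],"delta_rot": [0,0,0.011]}
    - {"dp": [-30,3,0],"delta_rot": [0,0,0.011]}

```text
time_s: 18.75
ee_pos: [0.5209, -0.1247, 0.1793]
tool_rot: [0.784, 0.62, -0.001, -0.0]
wrist_force: [0.8, -0.3, -3.9]
opening: 0.0234
finger_force: 60.0
```

carry_out:
  steps:
    - {"dp": [-30,3,0],"delta_rot": [0,0,0.011]}
    - {"dp": [-30,3,0],"delta_rot": [0,0,0.011]}
    - {"dp": [-30,4,0],"delta_rot": [0,0,0.011]}
    - {"dp": [-30,4,0],"delta_rot": [0,0,0.011]}
    - {"dp": [-30,4,0],"delta_rot": [0,0,0.011]}

```text
time_s: 19.17
ee_pos: [0.5005, -0.2745, 0.1792]
tool_rot: [0.801, 0.598, -0.001, -0.001]
wrist_force: [0.8, -0.6, -4.6]
opening: 0.0236
finger_force: 60.0
```

carry_out:
  steps:
    - {"dp": [-20,3,0],"delta_rot": [0,0,0.01]}
    - {"dp": [-9,2,0],"delta_rot": [0,0,0.005]}
    - {"dp": [0,0,0],"delta_rot": [0,0,0]}
    - {"dp": [0,0,0],"delta_rot": [0,0,0]}

```text
time_s: 19.5
ee_pos: [0.4981, -0.301, 0.1794]
tool_rot: [0.805, 0.593, -0.0, -0.001]
wrist_force: [0.3, 1.2, -3.2]
opening: 0.0232
finger_force: 60.0
```

```bash
python3 st.py
python3 - <<'E'
from h import *
s=robot.observe()
a=np.radians(-107.2); u=np.array([np.cos(a),np.sin(a)]); t=np.array([.5401,-.1891])+.1188*u; print('target tcp',t)
plan(s,[((*t,.18),a+np.pi),((*t,.056),a+np.pi)],dec=1,maxmm=32)
E
```

```text
19.5 [ 0.4981 -0.301   0.1794] 72.72072456911087 F [ 0.2666  1.1847 -3.2065] Ftool [ 1.2079 -0.0922  3.2076] Ttool [ 0.0561 -0.2684 -0.0203] ringbottom [ 0.5258 -0.2132  0.1662] 0.02323178128713674 59.99592125415802
arm 0.429895785945088 ang -98.09255518363949
target tcp [ 0.505  -0.3026]
wp 1
wp 4
0 ([0.5, 7.0, -0.6], [-0.0016, -0.0008, -0.0014])
1 ([0.0, 0.0, 31.0], [-0.0, 0.0, 0.0])
2 ([0.0, 0.0, 31.0], [-0.0, 0.0, 0.0])
3 ([0.0, 0.0, 31.0], [-0.0, 0.0, 0.0])
4 ([0.0, 0.0, 31.0], [-0.0, 0.0, 0.0])
end [ 0.5049 -0.3026  0.056 ] 72.80097605139947
```

carry_out:
  steps:
    - {"dp": [0.5,7,0],"delta_rot": [0,0,0]}
    - {"dp": [0,0,31],"delta_rot": [0,0,0]}
    - {"dp": [0,0,31],"delta_rot": [0,0,0]}
    - {"dp": [0,0,31],"delta_rot": [0,0,0]}
    - {"dp": [0,0,20],"delta_rot": [0,0,0]}

```text
time_s: 19.92
ee_pos: [0.5058, -0.2999, 0.0643]
tool_rot: [0.804, 0.595, -0.0, -0.002]
wrist_force: [-0.8, 0.5, -3.4]
opening: 0.0234
finger_force: 60.0
```

carry_out:
  steps:
    - {"dp": [0,0,8],"delta_rot": [0,0,0]}
    - {"dp": [0,0,3],"delta_rot": [0,0,0]}
    - {"dp": [0,0,0],"delta_rot": [0,0,0]}
    - {"dp": [0,0,0],"delta_rot": [0,0,0]}

```text
time_s: 20.25
ee_pos: [0.507, -0.302, 0.0571]
tool_rot: [0.804, 0.594, 0.001, 0.0]
wrist_force: [0.7, 0.2, -2.1]
opening: 0.0235
finger_force: 60.0
```

```bash
python3 st.py
```

```text
20.25 [ 0.507  -0.302   0.0571] 72.88056496398808 F [ 0.657   0.2018 -2.0655] Ftool [0.3847 0.5649 2.0668] Ttool [ 0.1119 -0.2565  0.0263] ringbottom [ 0.5346 -0.2141  0.0438] 0.023537418750918162 59.9988716840744
arm 0.4296904060633098 ang -96.89168284962075
```

carry_out:
  steps:
    - {"dp": [0,-1.7,1.5],"delta_rot": [0,0,0]}
    - {"dp": [0,0,1.5],"delta_rot": [0,0,0]}
    - {"dp": [0,0,0],"delta_rot": [0,0,0]}
    - {"dp": [0,0,0],"delta_rot": [0,0,0]}

```text
time_s: 20.58
ee_pos: [0.5069, -0.3021, 0.0569]
tool_rot: [0.805, 0.594, 0.003, 0.001]
wrist_force: [-1.9, 5.3, 20.9]
opening: 0.0234
finger_force: 60.0
```

carry_out:
  steps:
    - {"dp": [0,0,1],"delta_rot": [0,0,0]}
    - {"dp": [0,0,1],"delta_rot": [0,0,0]}
    - {"dp": [0,0,0],"delta_rot": [0,0,0]}
    - {"dp": [0,0,0],"delta_rot": [0,0,0]}

```text
time_s: 20.92
ee_pos: [0.507, -0.3021, 0.0568]
tool_rot: [0.805, 0.594, 0.003, 0.001]
wrist_force: [-6.7, 8.1, 36.7]
opening: 0.0234
finger_force: 60.0
```

```bash
python3 st.py
```

```text
20.9167 [ 0.507  -0.3021  0.0568] 72.86758481208291 F [-6.6709  8.1174 36.6517] Ftool [  5.9361  -8.5647 -36.6762] Ttool [2.5722 0.9682 0.008 ] ringbottom [ 0.5346 -0.2142  0.0438] 0.02339080568562306 60.01754879951477
arm 0.4298052552434675 ang -96.89582831754277
```

carry_out:
  steps:
    - {"dp": [0,0,-3],"delta_rot": [0,0,0]}
    - {"dp": [0,0,-5],"delta_rot": [0,0,0]}
    - {"dp": [0,0,0],"delta_rot": [0,0,0]}

```text
time_s: 21.17
ee_pos: [0.5047, -0.3026, 0.0602]
tool_rot: [0.805, 0.593, 0.0, 0.001]
wrist_force: [-0.1, 0.3, -3.4]
opening: 0.0235
finger_force: 60.0
```

```bash
python3 st.py
python3 - <<'E'
from h import *
import pickle
s,w=pickle.load(open('wr.pkl','rb'))
a=np.radians(-107.2); u=np.array([np.cos(a),np.sin(a)]); n=np.array([-u[1],u[0]]); o=np.array([.5401,-.1891])
for z in (.006,.02,.035):
  for uv in [(251,160),(277,160),(251,217),(277,217)]:
    d=ray(w,uv,z,s)[:2]-o; print(z,uv,'wrench x',(d@u*1e3).round(1),'left-of-handle(+)',(d@n*1e3).round(1))
s=robot.observe(); w=robot.snapshot('wrist'); 
t=robot.snapshot('top'); sd=robot.snapshot('side'); pickle.dump((s,w,t,sd),open('c.pkl','wb'))
for nme,pp in (('wrist',w),('top',t),('side',sd)):
  for q in ('wrench','wrench_grip','case'):
    for r in robot.pinpoint(q,pp)[:2]: print(nme,q,np.array(r['point']),round(r['conf'],2))
E
```

```text
21.1667 [ 0.5047 -0.3026  0.0602] 72.79706556962041 F [-0.1269  0.2904 -3.3672] Ftool [ 0.2406 -0.2137  3.3668] Ttool [ 0.0064 -0.2797  0.0074] ringbottom [ 0.5323 -0.2147  0.0469] 0.02349611673391666 59.99820113182068
arm 0.43054177603192345 ang -97.1928294859796
0.006 (251, 160) wrench x 68.8 left-of-handle(+) -57.0
0.006 (277, 160) wrench x 68.7 left-of-handle(+) -35.0
0.006 (251, 217) wrench x 119.2 left-of-handle(+) -59.2
0.006 (277, 217) wrench x 119.1 left-of-handle(+) -36.3
0.02 (251, 160) wrench x 66.8 left-of-handle(+) -54.2
0.02 (277, 160) wrench x 66.8 left-of-handle(+) -33.2
0.02 (251, 217) wrench x 114.9 left-of-handle(+) -56.3
0.02 (277, 217) wrench x 114.8 left-of-handle(+) -34.5
0.035 (251, 160) wrench x 64.7 left-of-handle(+) -51.2
0.035 (277, 160) wrench x 64.7 left-of-handle(+) -31.3
0.035 (251, 217) wrench x 110.3 left-of-handle(+) -53.2
0.035 (277, 217) wrench x 110.2 left-of-handle(+) -32.5
wrist wrench_grip [ 0.5041 -0.2992  0.0518] 0.67
wrist case [ 0.503  -0.2966  0.0463] 0.25
top wrench [ 0.2809 -0.5128  0.0013] 0.68
top wrench [ 0.5411 -0.1902  0.0404] 0.61
top wrench_grip [ 0.2582 -0.4363  0.0079] 0.74
top wrench_grip [ 0.7526 -0.2783 -0.0018] 0.6
top case [ 0.5159 -0.2818 -0.0028] 0.75
side wrench [ 0.2115 -0.2016  0.0017] 0.9
side wrench [ 0.5384 -0.1855  0.0333] 0.77
side wrench_grip [ 0.5032 -0.3024  0.0494] 0.7
side wrench_grip [ 0.291  -0.2297  0.0053] 0.6
side case [ 0.5141 -0.2876  0.0005] 0.93
```

carry_out:
  steps:
    - {"dp": [0,0,1.5],"delta_rot": [0,0,0]}
    - {"dp": [0,0,1.2],"delta_rot": [0,0,0]}
    - {"dp": [0,0,0],"delta_rot": [0,0,0]}

```text
time_s: 22.02
ee_pos: [0.5039, -0.3027, 0.0569]
tool_rot: [0.805, 0.593, 0.0, -0.0]
wrist_force: [-1.1, 0.2, 2.3]
opening: 0.0233
finger_force: 60.0
```

carry_out:
  steps:
    - {"dp": [0,0,0],"delta_rot": [0,0,0]}
    - {"dp": [0,0,0.5],"delta_rot": [0,0,0]}
    - {"dp": [0,0,0.5],"delta_rot": [0,0,0]}
    - {"dp": [0,0,0],"delta_rot": [0,0,0]}
  newtons: 8

```text
time_s: 22.35
ee_pos: [0.5039, -0.3028, 0.0567]
tool_rot: [0.805, 0.593, 0.001, -0.0]
wrist_force: [-3.4, 1.8, 9.8]
opening: 0.0238
finger_force: 8.0
```

```bash
python3 st.py
```

```text
22.35 [ 0.5039 -0.3028  0.0567] 72.7361278347542 F [-3.3856  1.8023  9.7731] Ftool [ 0.7261 -3.7627 -9.7744] Ttool [ 0.9612  0.1865 -0.0687] ringbottom [ 0.5316 -0.2149  0.0435] 0.02378659289422282 8.00061285495758
arm 0.43084059303812255 ang -97.29349571687317
```

carry_out:
  steps:
    - {"dp": [0,0,-1.3],"delta_rot": [0,0,0]}
    - {"dp": [0,0,0],"delta_rot": [0,0,0]}
    - {"dp": [0,0,0],"delta_rot": [0,0,0]}

```text
time_s: 22.6
ee_pos: [0.5039, -0.3027, 0.0568]
tool_rot: [0.805, 0.593, 0.0, 0.0]
wrist_force: [-0.2, -0.0, -0.3]
opening: 0.024
finger_force: 8.0
```

```bash
python3 st.py;  python3 - <<'E'
from h import *
t=robot.snapshot('top'); sd=robot.snapshot('side')
for nme,pp in (('top',t),('side',sd)):
  for q in ('wrench','wrench_grip'):
    for r in robot.pinpoint(q,pp): 
      if abs(r['point'][0]-.52)<.05: print(nme,q,np.array(r['point']),round(r['conf'],2))
E
```

```text
22.6 [ 0.5039 -0.3027  0.0568] 72.74309305606424 F [-0.2104 -0.0267 -0.2758] Ftool [-0.0878 -0.1931  0.2757] Ttool [ 0.1454 -0.0683  0.0045] ringbottom [ 0.5316 -0.2149  0.0434] 0.023996449104606358 8.000006675720215
arm 0.43081533620842394 ang -97.29576854152523
top wrench [ 0.5402 -0.1915  0.0382] 0.52
side wrench [ 0.5395 -0.1889  0.0344] 0.54
side wrench_grip [ 0.5007 -0.3029  0.0463] 0.61
```

carry_out:
  steps:
    - {"dp": [0,0,0],"delta_rot": [0,0,0]}
    - {"dp": [0,0,0],"delta_rot": [0,0,0]}
    - {"dp": [0,0,0],"delta_rot": [0,0,0]}
    - {"dp": [0,0,0],"delta_rot": [0,0,0]}
  fingers: 44

```text
time_s: 23.23
ee_pos: [0.5038, -0.3026, 0.0568]
tool_rot: [0.805, 0.593, 0.0, 0.0]
wrist_force: [0.1, -0.1, -0.3]
opening: 0.0442
finger_force: 0.0
```

carry_out:
  steps:
    - {"dp": [0,0,-10],"delta_rot": [0,0,0]}
    - {"dp": [0,0,-20],"delta_rot": [0,0,0]}
    - {"dp": [0,0,-25],"delta_rot": [0,0,0]}
    - {"dp": [0,0,-25],"delta_rot": [0,0,0]}
    - {"dp": [0,0,-19],"delta_rot": [0,0,0]}

```text
time_s: 23.65
ee_pos: [0.5041, -0.3032, 0.1584]
tool_rot: [0.805, 0.593, 0.0, 0.001]
wrist_force: [0.2, -0.3, -0.6]
opening: 0.0441
finger_force: 0.0
```

carry_out:
  steps:
    - {"dp": [26,0,0],"delta_rot": [0,0,0]}
    - {"dp": [0,0,0],"delta_rot": [0,0,0]}
    - {"dp": [0,0,0],"delta_rot": [0,0,0]}

```text
time_s: 23.9
ee_pos: [0.5122, -0.2764, 0.1564]
tool_rot: [0.804, 0.594, 0.001, 0.0]
wrist_force: [0.4, 0.2, 0.0]
opening: 0.0442
finger_force: 0.0
```

```bash
python3 st.py;  python3 - <<'E'
from h import *
import pickle
def meas(s,w):
    im=w['color'].astype(int); g=im.sum(2); sat=im.max(2)-im.min(2)
    m=((g>400)&(sat<40)).astype(np.uint8); m[:, :270]=0; m[:,370:]=0; m[110:]=0; m[:25]=0
    cn=max(cv2.findContours(m,cv2.RETR_EXTERNAL,cv2.CHAIN_APPROX_NONE)[0],key=len)[:,0]
    cn=cn[cn[:,1]<90]; P=np.array([ray(w,c,.057,s)[:2] for c in cn])
    A=np.c_[2*P,np.ones(len(P))]; x=np.linalg.lstsq(A,(P**2).sum(1),rcond=None)[0]; r=np.sqrt(x[2]+x[0]**2+x[1]**2)
    pts=[]
    for v in range(225,272):
        row=(im[v,:,2]>im[v,:,0]+40); row[:280]=0; row[360:]=0; u=np.where(row)[0]
        if len(u)>15: pts.append(ray(w,((u[0]+u[-1])/2,v),.055,s)[:2])
    pts=np.array(pts); d=pts.mean(0)-x[:2]
    l=pts[-1]-pts[0]
    print('ring',x[:2],r,'yaw',np.degrees(np.arctan2(d[1],d[0])),'handle own yaw',np.degrees(np.arctan2(l[1],l[0])))
s,w=pickle.load(open('wr.pkl','rb')); meas(s,w)
s=robot.observe(); w=robot.snapshot('wrist'); meas(s,w)
for n in('top','side'):
  p=robot.snapshot(n)
  for q in ('wrench','wrench_grip'):
    for r in robot.pinpoint(q,p): 
      if abs(r['point'][0]-.52)<.05: print(n,q,np.array(r['point']),round(r['conf'],2))
E
```

```text
23.9 [ 0.5122 -0.2764  0.1564] 72.91319812466028 F [0.3967 0.1634 0.0118] Ftool [ 0.2728  0.3312 -0.0113] Ttool [ 0.0305 -0.1036  0.0743] ringbottom [ 0.5396 -0.1885  0.1432] 0.04423288000821201 0.0
arm 0.403674196058244 ang -96.6024864890829
ring [ 0.5401 -0.1891] 0.023468581651073284 yaw -107.24404300708257 handle own yaw -107.73919694096541
ring [ 0.54   -0.1892] 0.02351282698601699 yaw -107.40683545097083 handle own yaw -107.14970692480438
top wrench_grip [ 0.5067 -0.2995  0.042 ] 0.43
side wrench [ 0.5367 -0.1883  0.0343] 0.62
side wrench_grip [ 0.5016 -0.3015  0.0442] 0.92
```

```bash
python3 -c "
from plant import robot
print(robot.job_done())"
```

```text
the job is handed in; nothing more can be done
None
```

I tightened the unmarked nut until the wrench broke over at about 0.16 rad (measured by camera), short of its stop. I then eased the wrench straight, lifted it off and laid it back on its foam bars within about 0.2 mm of where it lay. The job is handed in at about 24 s; I did not re-measure the nut's final angle after lifting off, and lowering the wrench into the case briefly pressed with about 37 N.

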